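# Spring check of a tilt plate

## Task

Check the two return springs of the tilt plate by pressing its sprung corners down one at a time with the fingertips. First press the corner with the round pad until its pointer is level with the black marker on the scale beside it, not pressing on past the marker, hold it there for about a second and let it spring all the way back up; then do the same with the corner with the square pad and leave the plate released. Press gently rather than gripping, and leave the nipple, collar, screwdriver and wrench lying around it where they are.

Things in the scene. Friction and masses are not known exactly. Their poses are not given: they have to be found in the camera images.
- jig: Fixed grey steel base 235 x 370 x 12 mm on the bench, immovable. Origin on the bench below the plate's middle; x away from the ball pivot (pivot at x = -85 mm, y = 0), y towards the round-pad side, z up. Seen from the robot the round pad is on the left, the square pad on the right (base turned at most 0.6 rad). Loose parts also stand on it.
- plate: Aluminium tilt plate 165 x 165 x 10 mm, level at rest, top 65 mm above the bench; a hub flange with brass stub (top 94 mm above the bench) is bolted on its middle. Ball pivot 60 mm up at the corner nearest the robot, springs under the left and right corners, which tilt separately. Origin at the pivot, x to the round pad, -y to the square pad, z up. Lower stop: 26 mm down at a pad.
- round_pad (a point): Centre of the top face of the round dark steel pad, 34 mm diameter, 8 mm thick, on the left corner of the plate; 73 mm above the bench at rest, 120 mm from the pivot. About 5 to 7 N starts it down, 8 to 14 N holds it at the marker; a spring brings it back up.
- square_pad (a point): Centre of the top face of the square dark steel pad, 34 x 34 mm, 8 mm thick, on the right corner of the plate; 73 mm above the bench at rest, 120 mm from the pivot. About 5 to 7 N starts it down, 8 to 14 N holds it at the marker; a spring brings it back up.
- round_pointer (a point): Tip, at mid-thickness, of the 4 mm thick steel pointer that sticks out of the plate at the round-pad corner, on the line from pivot through pad; 200 mm from the pivot, 60 mm above the bench at rest. It goes down 1.67 mm for each 1 mm that the pad goes down.
- square_pointer (a point): The same for the square-pad corner: tip of its pointer, 200 mm from the pivot, 60 mm above the bench at rest, going down 1.67 mm per 1 mm at the pad.
- round_marker: Black marker block 18 x 10 mm, 8 mm high, with a tongue towards the pointer, fixed on the aluminium scale post (75 mm tall) beside the round-pad corner's pointer. Origin at its mid-height, 28 to 45 mm above the bench; z up. The pointer is level with it when its tip is within the marker's 8 mm height (4 mm above or below the middle).
- square_marker: The same kind of black marker, 8 mm high, on the scale post of the square-pad corner's pointer, set at its own height 28 to 45 mm above the bench. Origin at mid-height.
- nipple: Loose brass hose nipple, 26 mm wide, 36 mm high, standing on the base beside the plate; to be left alone.
- collar: Loose steel collar, 28 mm wide, 24 mm high, standing on the base beside the plate; to be left alone.
- screwdriver: Screwdriver lying on the bench left of the base; to be left alone.
- wrench: Wrench lying on the bench right of the base; to be left alone.

How it is judged:
By the outcome, as a careful person would: the job done as asked, in the order asked, and still so for the second after the job is handed in, with the robot touching nothing.
It also fails if it takes over 51 s, if anything falls off the work surface, if the arm or the gripper's body presses on something with over 40 N, if the wrist force passes 120 N, or if a joint passes its speed limit or range.

## Robot

A 6-joint arm with a two-finger parallel gripper is mounted at the origin on the work surface. World frame = base frame: x ahead of the robot, y to its left, z up, the work surface at z = 0. Lengths are in m, angles in rad, forces in N, time in s.
With the tool pointing down it reaches from about 0.35 to 0.85 m from the base axis. Payload 8.1 kg.
Tool frame: the origin (TCP) lies at the very end of the fingers, on their centre line; the grasp point (between the pads) lies 19 mm behind it; z points along the fingers, x is the direction in which the jaws open and shut, and the axes are right-handed (so a half turn about z gives the same grasp; the last joint's range is limited). The gripper opens to 93 mm and grips with 3 to 60 N. Pads are 15 mm wide; open, the fingers measure 128 mm over their backs; the gripper's body (75 mm by 188 mm) begins 65 mm behind the grasp point.
Start: joints at [1.054, 0.13, 1.488, -0, 1.523, -0.085], TCP at [0.251, 0.545, 0.219] pointing down, gripper open.
Joint ranges: [-2.96, 2.96], [-0.89, 2.26], [0.02, 2.5], [-1.34, 4.48], [0, 2.73], [-2.66, 2.66]. Speed limits (rad/s): [2.39, 2.39, 2.79, 3.14, 3.14, 3.14].

## Interface

Orientations are given as a rotation vector (axis times angle).
In Python, from plant import robot gives the robot as it stands. The module is installed in compiled form; this text tells all that it offers.
- The arm moves only by the tool jog_arm, never from a script. Its argument "commands" is one flat list of numbers, 5 for each row, row after row: the gripper's target within -1 to 1 (shut at 1, half-way at 0, fully open at -1), then the shift along the tool's x, y, z in m, then the turn about the tool's z in degrees. A call has 1 to 20 rows; each row shifts and turns the commanded pose from where the row before left it, along the tool's axes as they then stand; what a row does not reach is not made up. A row lasts 1/12 s, in which the tool goes at most 41.7 mm and 7.16 degrees, less where a joint would pass 70% of its speed; a pose out of reach is approached as far as the arm can. A call is refused whole if a number of a shift passes 0.0417 or a number of a turn 7.16, either way. A call with a gripper value outside its range is refused whole. The fingers move at their own pace and stop on an object; "grip_force" is the grip in N (left out, the last holds). Time passes only in rows, so rows that do not move let the fingers close. It gives the time, the measured TCP pose, the force and the opening at its end, in the units of the state.
- robot.read_state(): the state, without advancing time (a new reading comes with each control period).
- robot.read_camera(name): name is "scene" or "top"; returns a dict with "img" (384x512x3 uint8, blue, green, red), "vfov" (degrees; the focal length in pixels is half the picture's height over the tangent of half this angle, whatever the lens; pixels are square), "cx", "cy" (the principal point, pixels), "extrinsics" (4x4, takes a point from world to camera coordinates). Camera axes: x right, y down, z forward; pixel columns grow to the right and rows downward; lengths in m; the calibration is good to about 2 mm. A picture is of the moment at which its call begins. There is no depth.
- robot.close_job(): hands the job in, once; it reports no verdict.
Trained networks look in a picture, given as the dict that the camera call returned (one of the last four; its "shot" number tells which), for a name from the list of things; names that differ only in an ending like _2 or _b are one class to them, and where a whole thing is asked for, a point or a joint stands for the part that bears it (a point fixed in the world has none). Each returns a list of dicts, best first, with "score" (0 to 1); they miss things now and then, are a little off and sometimes report something else, mostly with a low value. They report only what shows in the picture. A call takes as long as a camera call.
- robot.recognise(thing, picture): "box" ([centre column, centre row, width, height] as shares, 0 to 1, of the picture: columns of its width, rows of its height, round what is visible of it).
- robot.pinpoint(thing, picture): "position" ([row, column] as shares, 0 to 1, of the picture: columns of its width, rows of its height: a listed point, or the origin of a listed thing).
The state is a dict: "t": time; "q": joint angles; "dq": joint speeds; "joint_torque": joint torques, N m; "tool_pos": TCP position; "orientation": TCP orientation; "force": force on the tool from outside, world axes, zero at the start; "wrist_torque": the same for the moment, N m; "opening": finger opening in m.
Only numpy, scipy, OpenCV 4.12 (cv2) and the standard library are available. Lean on these libraries where they do the work, as an engineer would, in place of code of your own. Each camera call takes 0.05 s, during which the arm holds its last target.

## Working session

There is one attempt and no reset: what is moved stays moved. The work goes in short steps, Python scripts to look and compute and a tool call to move; the robot and the scene stay as the last step left them, time stands still between calls to the robot, and variables do not carry over. Pictures are saved under pics/ and viewed, and the job is handed in when it is done.

Besides the shell and the picture viewer there is one more tool, called after "Emit:" as a command line: name --argument value ..., lists and objects as JSON in quotes. jog_arm: Moves the arm, as the interface text tells. Its arguments: {"type":"object","properties":{"commands":{"type":"array"},"grip_force":{"type":"number"}},"required":["commands"]}

```bash
mkdir -p pics; cat > h.py <<'E'
import numpy as np, cv2
from plant import robot
def K(p):
    h,w=p["img"].shape[:2]; f=h/2/np.tan(np.radians(p["vfov"])/2); return f
def ray(p,row,col):
    h,w=p["img"].shape[:2]; f=K(p); E=np.array(p["extrinsics"])
    d=np.array([(col*w-p["cx"])/f,(row*h-p["cy"])/f,1.]); R=E[:3,:3]
    return -R.T@E[:3,3], R.T@d
def atz(p,rc,z):
    o,d=ray(p,*rc); return o+d*(z-o[2])/d[2]
def proj(p,P):
    E=np.array(p["extrinsics"]); c=E[:3,:3]@np.array(P)+E[:3,3]; f=K(p)
    return np.array([c[0]/c[2]*f+p["cx"],c[1]/c[2]*f+p["cy"]])
def tri(obs):
    A=np.zeros((3,3));b=np.zeros(3)
    for p,rc in obs:
        o,d=ray(p,*rc); d=d/np.linalg.norm(d); M=np.eye(3)-np.outer(d,d); A+=M;b+=M@o
    return np.linalg.solve(A,b)
E
python3 - <<'E'
from h import *
np.set_printoptions(precision=4,suppress=True)
s=robot.read_state(); print(s)
P={n:robot.read_camera(n) for n in("scene","top")}
for n,p in P.items():
    cv2.imwrite(f"pics/a_{n}.png",cv2.resize(p["img"],None,fx=1.5,fy=1.5)); print(n,p["vfov"],p["cx"],p["cy"],np.array(p["extrinsics"]))
for t in ["round_pad","square_pad","round_pointer","square_pointer","round_marker","square_marker","jig","plate","nipple","collar"]:
    r={n:robot.pinpoint(t,p)[:2] for n,p in P.items()}
    for n in r:
        for d in r[n]: print(t,n,round(d["score"],2),np.round(np.array(d["position"])*[384,512],1),end=" | ")
    if all(r.values()): print(tri([(P[n],r[n][0]["position"]) for n in P]))
    else: print()
E
```

```text
{'t': 0.0, 'q': array([ 1.0536,  0.1311,  1.4893, -0.    ,  1.523 , -0.0854]), 'dq': array([ 0.0004, -0.0001,  0.0004,  0.0004, -0.0015, -0.0007]), 'joint_torque': array([ -0.0009, -55.9841, -49.1765,   0.0769,   0.0352,  -0.0002]), 'tool_pos': array([0.2508, 0.5444, 0.2176]), 'orientation': array([ 2.645 ,  1.6935, -0.0026]), 'force': array([ 0.8405, -0.7877,  0.0532]), 'wrist_torque': array([ 0.0206,  0.0173, -0.0239]), 'opening': 0.09301583364084615}
scene 42.33637927897976 251.3759241177555 189.05852146970267 [[-0.2852  0.9585  0.0039  0.1299]
 [ 0.67    0.2023 -0.7143 -0.342 ]
 [-0.6854 -0.2011 -0.6999  1.6221]
 [ 0.      0.      0.      1.    ]]
top 55.36965686212567 258.57974467150694 188.84983377995263 [[-0.0753 -0.9972  0.0047  0.0857]
 [-0.97    0.0721 -0.2323  0.5839]
 [ 0.2313 -0.022  -0.9726  0.94  ]
 [ 0.      0.      0.      1.    ]]
round_pad scene 0.63 [192.8 242.8] | round_pad scene 0.58 [159.3 135.7] | round_pad top 0.56 [184.7 267.3] | [0.5968 0.019  0.0744]
square_pad scene 0.77 [172.1 184.8] | square_pad scene 0.28 [198.  218.1] | square_pad top 0.59 [195.  323.
[... 217 characters left out ...]
e_pointer scene 0.58 [174.6 157.3] | square_pointer top 0.65 [182.8 349.6] | [ 0.5566 -0.0969  0.149 ]
round_marker scene 0.49 [226.3 261.3] | round_marker top 0.57 [170.5 243.8] | [0.653  0.0808 0.0378]
square_marker scene 0.61 [180.2 156.3] | square_marker top 0.39 [190.5 348.7] | [ 0.5738 -0.2157  0.0297]
jig scene 0.86 [200.4 217. ] | jig top 0.72 [200.8 291.6] | [ 0.5638 -0.0561 -0.0064]
plate scene 0.82 [162.7 234.6] | plate top 0.93 [224.6 291.7] | [ 0.4841 -0.0384  0.0585]
nipple scene 0.63 [229.  219.3] | nipple top 0.37 [166.5 272.3] | nipple top 0.27 [163.6 252.9] | [ 0.6678 -0.0098  0.0134]
collar scene 0.68 [208.9 172.4] | collar top 0.4 [173.1 324.6] | [ 0.6351 -0.1532  0.0072]
```

View pics/a_scene.png

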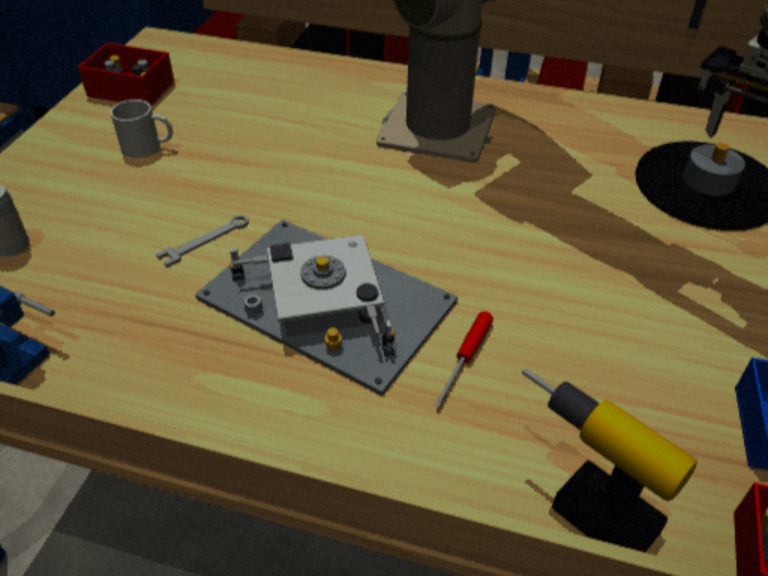

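View pics/a_top.png

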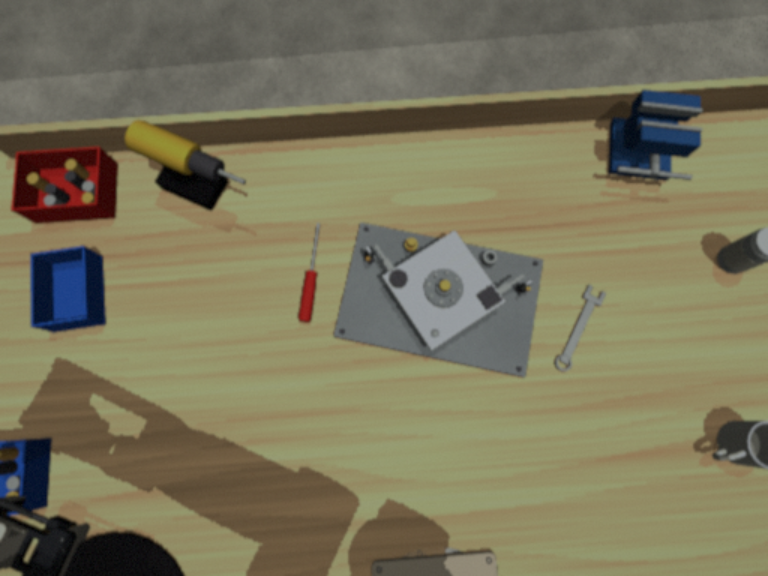

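```bash
cat > fit.py <<'E'
from h import *
from scipy.optimize import least_squares
np.set_printoptions(precision=4,suppress=True)
L={"round_pad":(0,.08485,.073),"square_pad":(0,-.08485,.073),"round_pointer":(-.085+.1414,.1414,.06),"square_pointer":(-.085+.1414,-.1414,.06),"plate":(-.085,0,.06),"jig":(0,0,0)}
P={n:robot.read_camera(n) for n in("scene","top")}
obs=[];
for t in L:
    for n in P:
        for d in robot.pinpoint(t,P[n])[:3]: obs.append((t,n,np.array(d["position"])[::-1]*[512,384]))
def W(x,l): c,s=np.cos(x[2]),np.sin(x[2]); return np.array([x[0]+c*l[0]-s*l[1],x[1]+s*l[0]+c*l[1],l[2]])
def res(x): return np.concatenate([proj(P[n],W(x,L[t]))-u for t,n,u in obs])
r=least_squares(res,[.565,-.055,-.15],loss="soft_l1",f_scale=1.,x_scale=[.01,.01,.05]); x=r.x
print(x); e=res(x).reshape(-1,2)
for o,v in zip(obs,e): print(o[0],o[1],o[2],v)
for t in L: print(t,W(x,L[t]))
for n in P:
    for t,sg in(("round_pointer",1),("square_pointer",-1)):
        u=proj(P[n],W(x,L[t])).astype(int); c=P[n]["img"][u[1]-30:u[1]+30,u[0]-40:u[0]+40]
        cv2.imwrite(f"pics/c_{n}_{t}.png",cv2.resize(c,None,fx=10,fy=10,interpolation=cv2.INTER_CUBIC)); print(n,t,u-[40,30])
np.save("x.npy",x)
E
python3 fit.py
```

```text
[ 0.5724 -0.0579 -0.2557]
round_pad scene [246.5792 192.8832] [-2.0876 -0.1451]
round_pad top [266.8032 187.2   ] [-1.9429 -0.9931]
square_pad scene [183.7056 169.4976] [ 2.2346 -2.0986]
square_pad top [326.4    196.1088] [-0.3777  0.9845]
square_pad top [253.184  163.8912] [72.8383 33.2021]
round_pointer scene [251.6992 223.1808] [ 1.0047 -1.9507]
round_pointer top [249.088  165.0048] [-0.5348 -0.2769]
square_pointer scene [154.4192 175.488 ] [-0.3627  0.9188]
square_pointer top [350.6176 181.7856] [-2.6464  0.4472]
plate scene [237.1072 162.0096] [-3.4197  1.7545]
plate scene [182.8864 171.9168] [50.8011 -8.1527]
plate top [288.4096 225.4848] [ 1.5649 -2.8405]
jig scene [218.5216 200.4096] [-2.6673  0.5354]
jig scene [183.9104 170.8032] [31.9439 30.1418]
jig scene [224.     232.3968] [ -8.1457 -31.4518]
jig top [292.8128 198.4896] [-0.0157 -1.2616]
round_pad [0.5938 0.0242 0.073 ]
square_pad [ 0.5509 -0.14    0.073 ]
round_pointer [0.6627 0.0646 0.06  ]
square_pointer [ 0.5912 -0.209   0.06  ]
plate [ 0.4901 -0.0364  0.06  ]
jig [ 0.5724 -0.0579  0.    ]
scene round_pointer [212 191]
scene square_pointer [114 146]
top round_pointer [208 134]
top square_pointer [307 152]
```

View pics/c_scene_round_pointer.png

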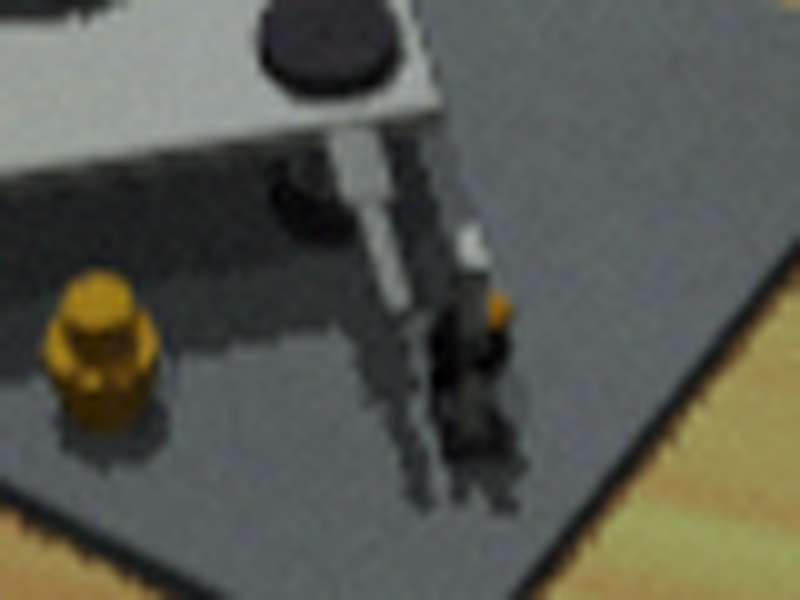

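View pics/c_scene_square_pointer.png

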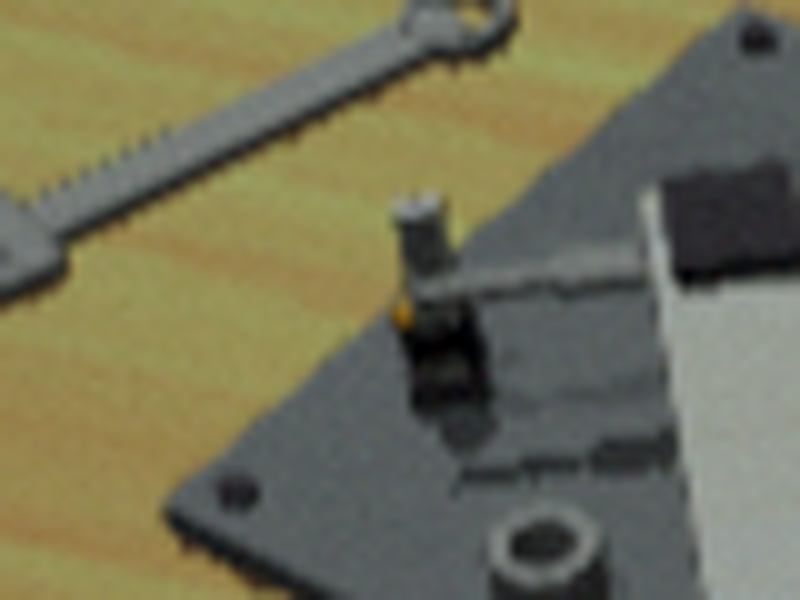

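View pics/c_top_round_pointer.png

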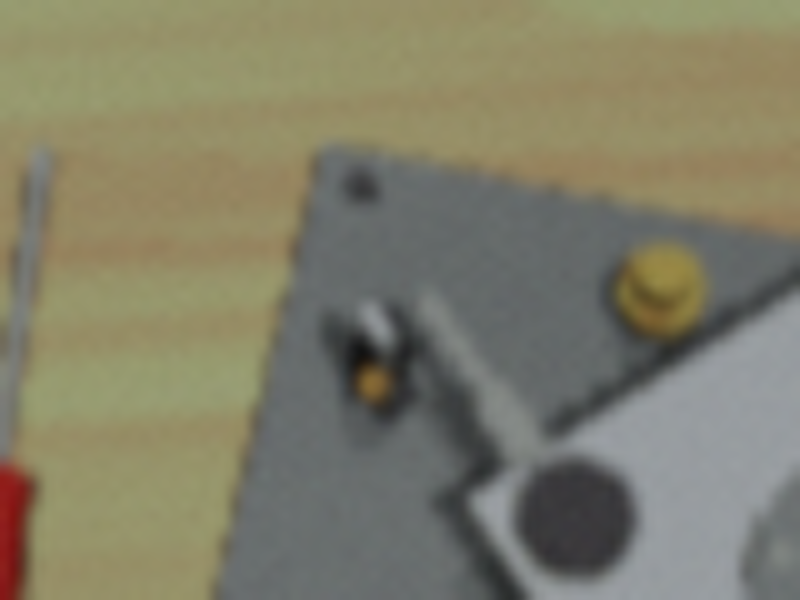

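View pics/c_top_square_pointer.png

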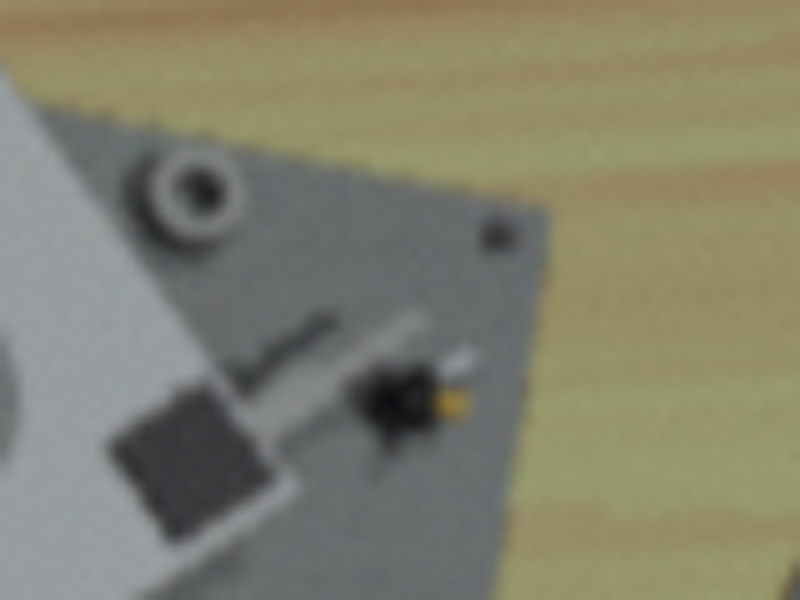

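```bash
cat > ov.py <<'E'
from h import *
from scipy.optimize import least_squares
np.set_printoptions(precision=4,suppress=True)
P={n:[robot.read_camera(n) for _ in range(4)] for n in("scene","top")}
for n in P:
    im=np.mean([p["img"].astype(float) for p in P[n]],0); P[n]=P[n][0]; P[n]["img"]=im
    np.save(f"im_{n}.npy",im)
import pickle; pickle.dump(P,open("P.pkl","wb"))
def crop(n,c,hw,f,name,gain=2.2):
    im=P[n]["img"]; x0,y0=int(c[0])-hw,int(c[1])-hw*3//4
    a=im[y0:y0+hw*3//2,x0:x0+2*hw]; a=255*np.clip(a/255*gain,0,1)**.7
    cv2.imwrite(name,cv2.resize(a.astype(np.uint8),None,fx=f,fy=f,interpolation=cv2.INTER_CUBIC)); print(name,x0,y0,f)
crop("scene",(258,222),16,25,"pics/d1.png")
crop("scene",(158,180),16,25,"pics/d2.png")
crop("scene",(215,185),50,8,"pics/d3.png",1.3)
crop("top",(247,172),16,25,"pics/d4.png")
crop("top",(346,192),16,25,"pics/d5.png")
E
python3 ov.py
```

```text
pics/d1.png 242 210 25
pics/d2.png 142 168 25
pics/d3.png 165 148 8
pics/d4.png 231 160 25
pics/d5.png 330 180 25
```

View pics/d1.png

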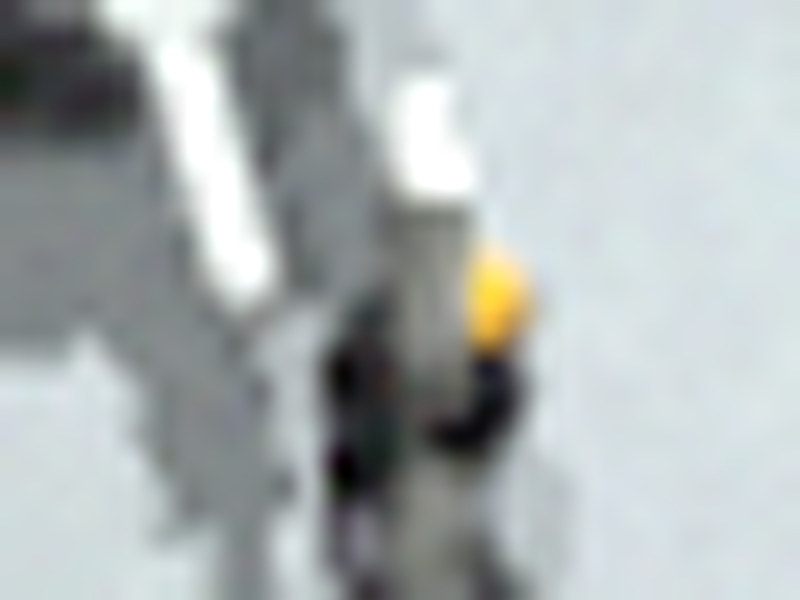

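View pics/d2.png

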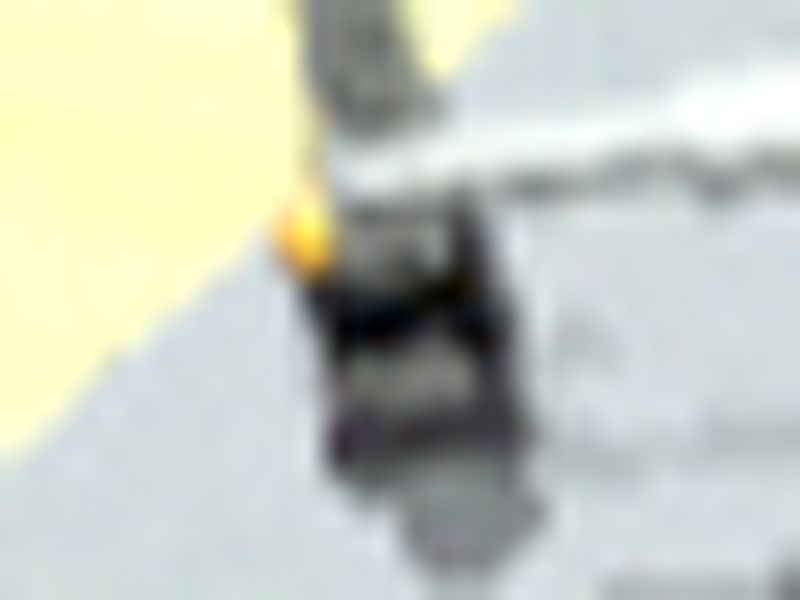

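View pics/d3.png

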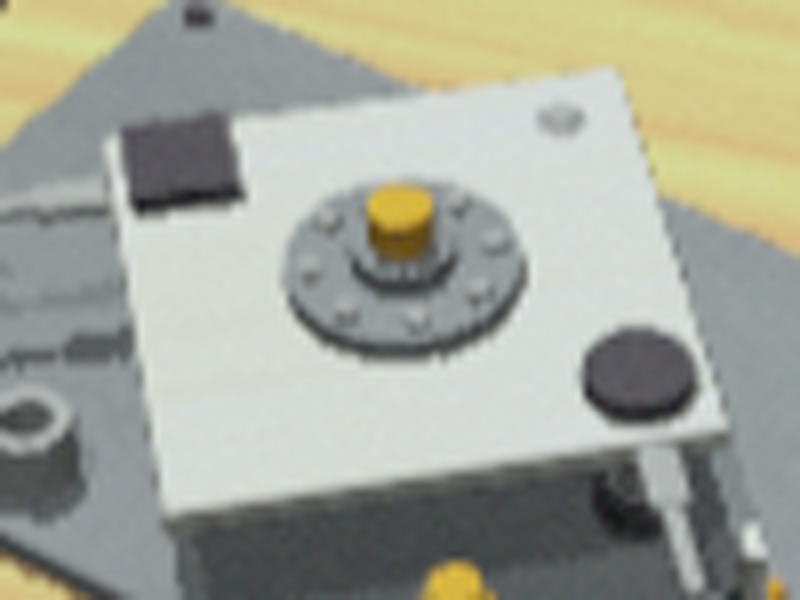

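View pics/d4.png

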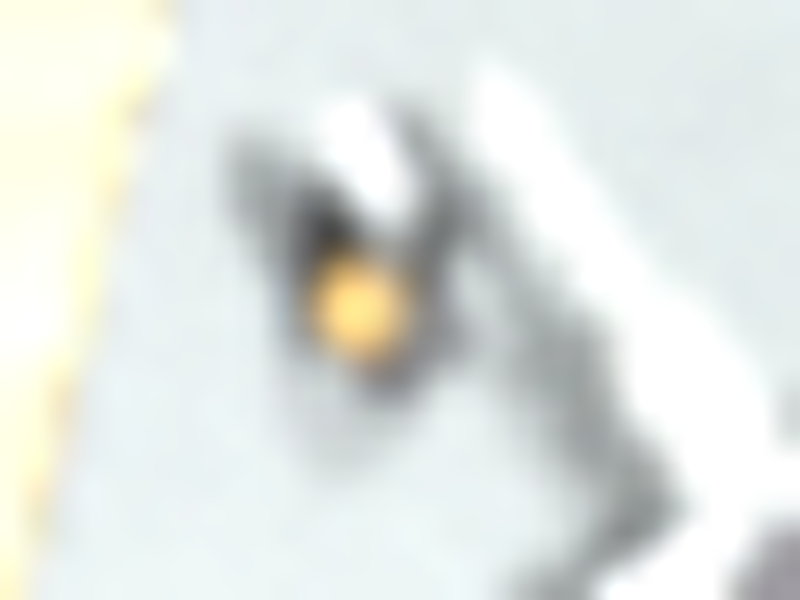

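View pics/d5.png

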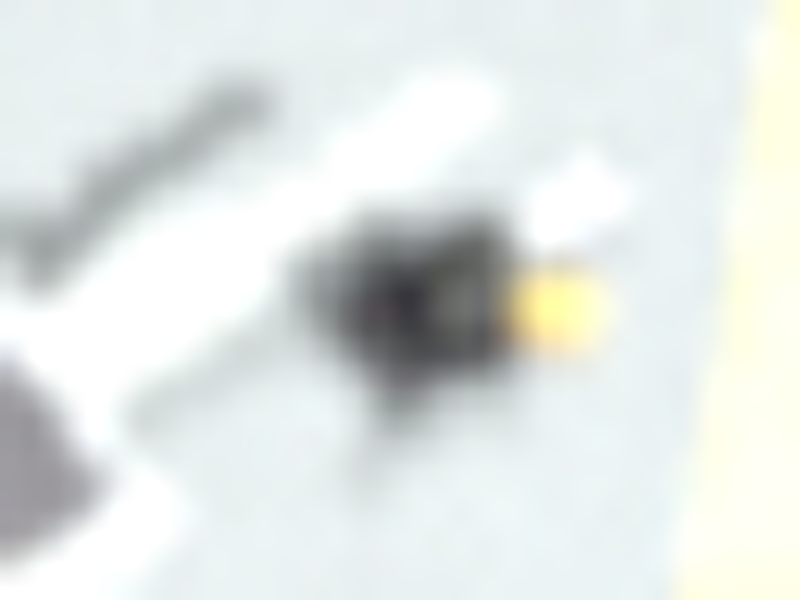

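```bash
cat > fit2.py <<'E'
from h import *
import pickle
from scipy.optimize import least_squares
np.set_printoptions(precision=4,suppress=True)
P=pickle.load(open("P.pkl","rb"))
L={"rp":(0,.08485,.073),"sp":(0,-.08485,.073),"rt":(-.085+.1414,.1414,.06),"st":(-.085+.1414,-.1414,.06),"stub":(0,0,.094)}
obs=[("rp","scene",(244.5,193.7)),("sp","scene",(187.1,167.2)),("rt","scene",(251.3,221.1)),("st","scene",(155.1,174.5)),("stub","scene",(214.5,172.5)),
("rp","top",(265.1,185.2)),("sp","top",(325.5,198)),("rt","top",(250.1,162.3)),("st","top",(349.1,182.9)),("stub","top",(296,189.5))]
def W(x,l): c,s=np.cos(x[2]),np.sin(x[2]); return np.array([x[0]+c*l[0]-s*l[1],x[1]+s*l[0]+c*l[1],l[2]])
def res(x): return np.concatenate([proj(P[n],W(x,L[t]))-u+(x[3:5] if n=="scene" else x[5:7]) for t,n,u in obs]+[x[3:]*.5])
r=least_squares(res,[.565,-.055,-.15,0,0,0,0],x_scale=[.01,.01,.05,1,1,1,1]); x=r.x
if __name__=="__main__":
    print(x); e=res(x)[:-4].reshape(-1,2)
    for o,v in zip(obs,e): print(o[0],o[1],v)
    for t in L: print(t,W(x,L[t]))
    def T(a,b):
        a=np.array(a)-x[3:5];b=np.array(b)-x[5:7]
        w=tri([(P["scene"],(a[1]/384,a[0]/512)),(P["top"],(b[1]/384,b[0]/512))]); c,s=np.cos(x[2]),np.sin(x[2]); d=w-[x[0],x[1],0]
        return w,"jig:",np.array([c*d[0]+s*d[1],-s*d[0]+c*d[1],d[2]])
    for nm,a,b in [("knobR",(261.4,221.4),(244.9,171.9)),("knobS",(153.8,176.9),(351.8,191.9)),("tipR",(251.3,221.1),(250.1,162.3)),("tipS",(155.1,174.5),(349.1,182.9))]: print(nm,*T(a,b))
    np.save("x.npy",x)
    for n in P:
        im=cv2.resize(np.clip(P[n]["img"]*1.3,0,255).astype(np.uint8),None,fx=4,fy=4,interpolation=cv2.INTER_CUBIC)
        pr=lambda l:tuple(int(v) for v in (proj(P[n],W(x,l))-(0,0)+(x[3:5] if n=="scene" else x[5:7])+.5)*4)
        def pl(pts,c): cv2.polylines(im,[np.array([pr(q) for q in pts])],True,c,1)
        d=.165/2; s2=.5**.5
        mid=lambda u,v:((u*s2-v*s2),(u*s2+v*s2))
        for z in(.065,): pl([(*mid(a*d,b*d),z) for a,b in((1,1),(1,-1),(-1,-1),(-1,1))],(0,255,0))
        pl([(.017*np.cos(a),.08485+.017*np.sin(a),.073) for a in np.linspace(0,6.28,30)],(0,0,255))
        pl([(mid(a*.017,b*.017)[0],mid(a*.017,b*.017)[1]-.08485,.073) for a,b in((1,1),(1,-1),(-1,-1),(-1,1))],(0,0,255))
        for s in(1,-1): pl([(.015,s*.1,.06),(.0564,s*.1414,.06)],(255,0,255))
        u=pr((0,0,.065)); cv2.imwrite(f"pics/e_{n}.png",im[u[1]-250:u[1]+250,u[0]-380:u[0]+380])
E
python3 fit2.py
```

```text
[ 0.5717 -0.0577 -0.2883  0.2507 -0.1715  0.2308 -0.723 ]
rp scene [-0.1937 -0.6029]
sp scene [-0.0066 -0.7649]
rt scene [0.0751 0.735 ]
st scene [0.0773 0.2203]
stub scene [-0.0148  0.4554]
rp top [ 0.0999 -0.4228]
sp top [ 0.5229 -0.3988]
rt top [-0.4324  0.5363]
st top [-0.5443  0.5554]
stub top [ 0.2962 -0.0894]
rp [0.5958 0.0237 0.073 ]
sp [ 0.5475 -0.139   0.073 ]
rt [0.6659 0.0619 0.06  ]
st [ 0.5855 -0.2093  0.06  ]
stub [ 0.5717 -0.0577  0.094 ]
knobR [0.6447 0.0784 0.0442] jig: [0.0313 0.1512 0.0442]
knobS [ 0.5671 -0.2242  0.0317] jig: [ 0.043  -0.161   0.0317]
tipR [0.6664 0.0612 0.0628] jig: [0.057  0.1409 0.0628]
tipS [ 0.5864 -0.2097  0.0616] jig: [ 0.0573 -0.1416  0.0616]
```

View pics/e_scene.png

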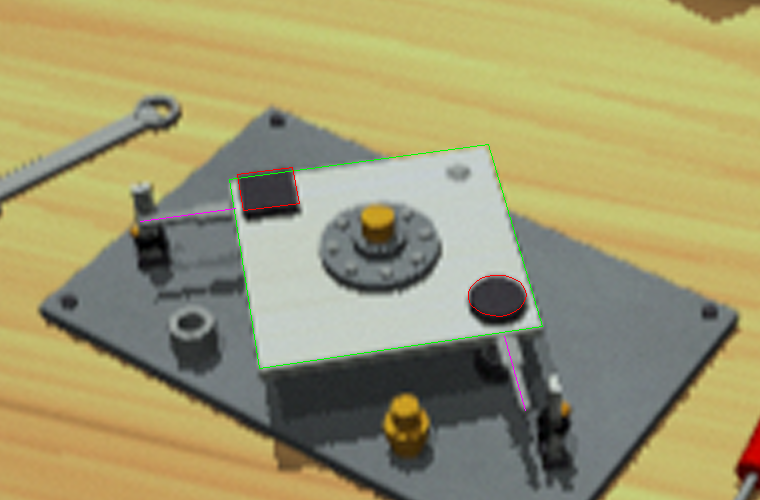

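View pics/e_top.png

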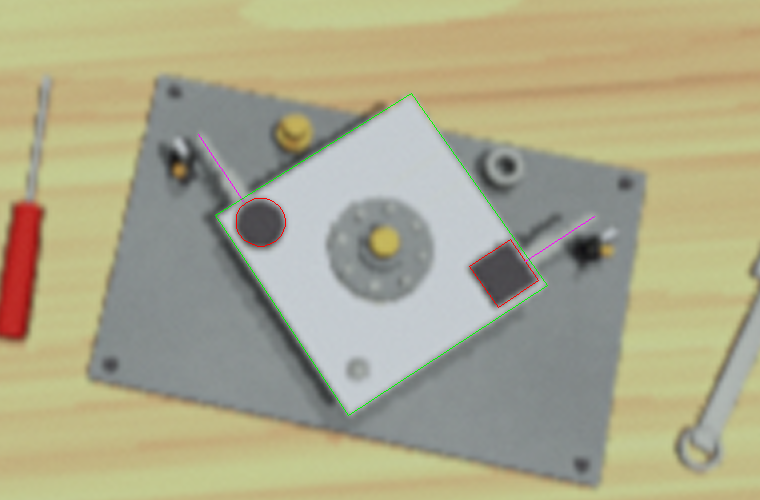

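```bash
cat > mk.py <<'E'
from fit2 import *
x=np.load("x.npy"); off={"scene":x[3:5],"top":x[5:7]}
def T(a,b):
    a=np.array(a)-x[3:5];b=np.array(b)-x[5:7]
    w=tri([(P["scene"],(a[1]/384,a[0]/512)),(P["top"],(b[1]/384,b[0]/512))]); c,s=np.cos(x[2]),np.sin(x[2]); d=w-[x[0],x[1],0]
    return np.array([c*d[0]+s*d[1],-s*d[0]+c*d[1],d[2]])
if __name__=="__main__":
    D={}
    for i in range(6):
        Q={n:robot.read_camera(n) for n in P}
        for t in("round_marker","square_marker"):
            for n in P:
                r=robot.pinpoint(t,Q[n])
                if r: D.setdefault((t,n),[]).append(np.array(r[0]["position"])[::-1]*[512,384])
    for k in D: print(k,np.array(D[k]).round(1).tolist())
    for t in("round_marker","square_marker"): print(t,T(np.median(D[t,"scene"],0),np.median(D[t,"top"],0)))
    print(robot.read_state()["t"])
    for nm,a,b in [("postR",(425,135),(365,150)),("postS",None,(580,205))]:
        A=np.array((425,135))/25+(242,210)-.5 if a else np.array((415,207))/10+(114,146)-.5
        B=np.array(b)/25+((231,160) if a else (330,180))-.5
        print(nm,T(A,B))
E
python3 mk.py
```

```text
('round_marker', 'scene') [[258.6, 222.8], [154.5, 175.0], [259.0, 222.1], [260.0, 223.8], [261.6, 222.4], [257.7, 221.3]]
('round_marker', 'top') [[248.1, 167.9], [244.2, 170.3], [245.8, 169.0], [245.2, 169.9], [245.3, 167.9]]
('square_marker', 'scene') [[156.6, 180.4], [157.7, 180.6], [159.4, 181.0], [159.9, 180.8], [159.8, 179.4], [157.2, 181.5]]
('square_marker', 'top') [[344.6, 192.3], [349.1, 189.4], [348.9, 191.6], [348.1, 191.1], [346.8, 191.4]]
round_marker [0.0394 0.1506 0.0483]
square_marker [ 0.0427 -0.1497  0.025 ]
4.0
postR [0.0416 0.1508 0.0751]
postS [ 0.0429 -0.1517  0.073 ]
```

```bash
cat > tk.py <<'E'
from mk import *
D=pickle.load(open("P.pkl","rb"))
def pr(n,l): return proj(P[n],W(x,l))+off[n]
for s,nm,z0 in((1,"R",.043),(-1,"S",.030)):
    for z in np.arange(.012,.076,.009): print(nm,round(z,3),pr("scene",(.042,s*.151,z)))
    for n in("scene","top"):
        c=pr(n,(.042,s*.145,.045)); x0,y0=int(c[0])-14,int(c[1])-12; F=26
        a=P[n]["img"][y0:y0+22,x0:x0+30]; a=255*np.clip(a/255*2,0,1)**.6
        im=cv2.resize(a.astype(np.uint8),None,fx=F,fy=F,interpolation=cv2.INTER_CUBIC)
        q=lambda l:tuple(int(v) for v in (pr(n,l)-(x0,y0)+.5)*F)
        for z in np.arange(.015,.076,.010):
            u=q((.042,s*.151,z)); cv2.circle(im,u,3,(0,0,255),-1); cv2.putText(im,str(int(z*1000+.5)),(u[0]+5,u[1]+4),0,.4,(0,0,255),1)
        u=np.array([.5**.5,s*.5**.5]); v=np.array([-.5**.5,s*.5**.5])
        for z in(z0-.004,z0+.004):
            cv2.polylines(im,[np.array([q((*(np.array([.042,s*.151])+u*a*.005+v*b*.009),z)) for a,b in((1,1),(1,-1),(-1,-1),(-1,1))])],True,(0,255,0),1)
        cv2.imwrite(f"pics/t_{nm}_{n}.png",im)
E
python3 tk.py
```

```text
R 0.012 [258.1621 233.4769]
R 0.021 [258.2133 230.935 ]
R 0.03 [258.265  228.3649]
R 0.039 [258.3174 225.7662]
R 0.048 [258.3703 223.1383]
R 0.057 [258.4238 220.4809]
R 0.066 [258.4779 217.7933]
R 0.075 [258.5327 215.0752]
S 0.012 [158.5323 183.9126]
S 0.021 [158.0809 181.3591]
S 0.03 [157.6249 178.78  ]
S 0.039 [157.1644 176.1748]
S 0.048 [156.6992 173.5432]
S 0.057 [156.2292 170.8848]
S 0.066 [155.7545 168.1991]
S 0.075 [155.2748 165.4857]
```

View pics/t_R_scene.png

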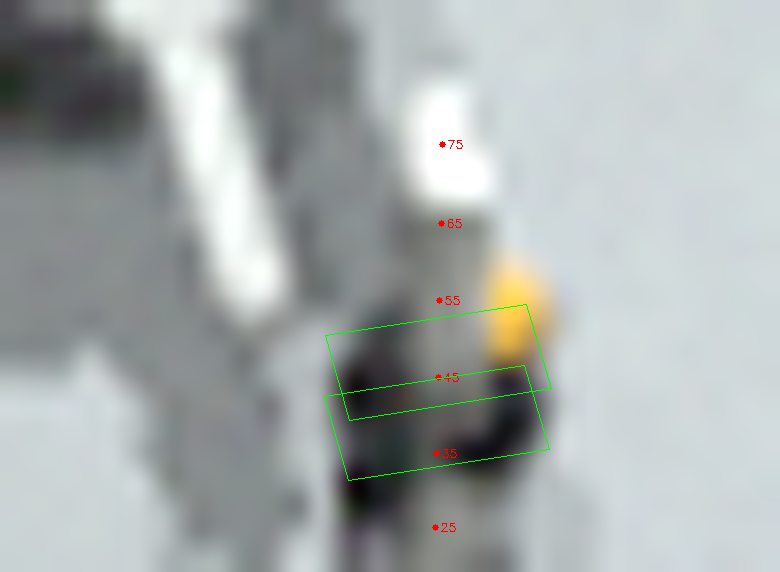

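View pics/t_S_scene.png

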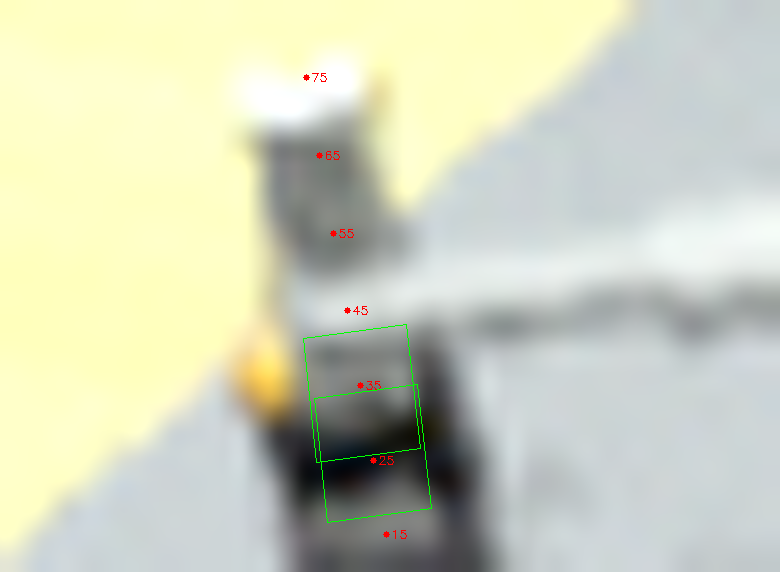

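View pics/t_R_top.png

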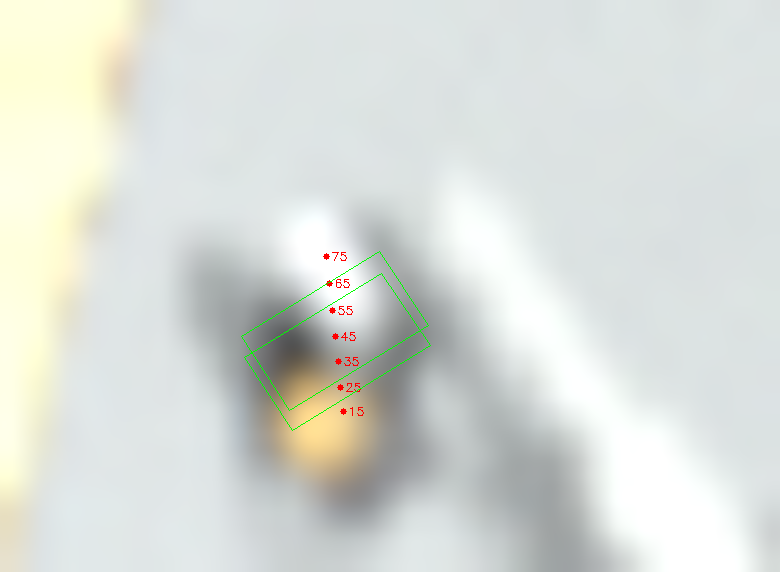

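View pics/t_S_top.png

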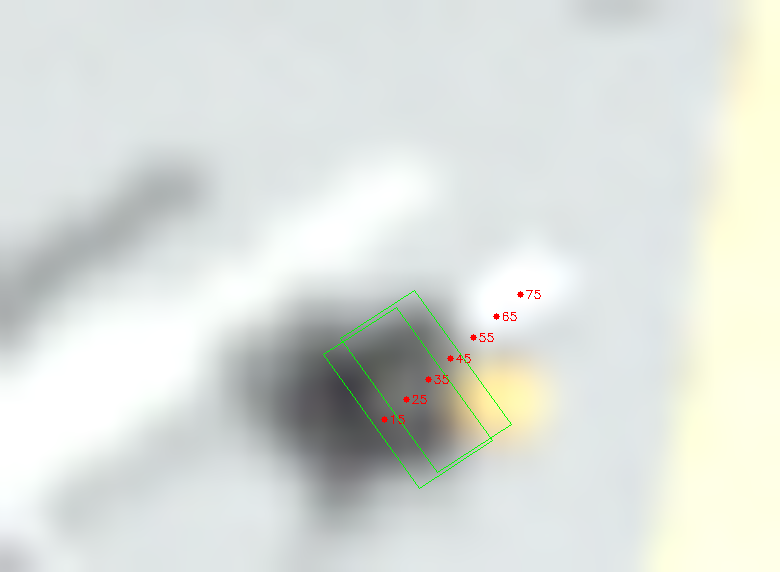

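```bash
python3 - <<'E'
import numpy as np
np.set_printoptions(linewidth=220)
s=np.load("im_scene.npy"); t=np.load("im_top.npy")
def show(im,r0,r1,c0,c1):
    print("     "," ".join(f"{c:4d}" for c in range(c0,c1)))
    for r in range(r0,r1): print(r,":"," ".join(f"{int(im[r,c].max()):4d}" for c in range(c0,c1)))
show(s,212,238,248,270); show(s,164,192,148,168); show(t,160,182,236,256); show(t,180,202,338,356)
E
```

```text
248  249  250  251  252  253  254  255  256  257  258  259  260  261  262  263  264  265  266  267  268  269
212 :  116  122   94   38   35   35   34   42   81   81   80   82   97   98  100   99   98   99   97   98   96   98
213 :   91  123  115   44   33   35   34   41   81   87  111  119   99   99  100   99   98   97   95   96   96   96
214 :   72  123  116   61   33   36   43   45   69   93  149  150   94   99   99   99   97   98   96   96   98   96
215 :   59  124  120   82   33   36   49   47   51   84  156  154  103  100   99   97   99   98   97   99   97   98
216 :   47  109  121  103   33   44   48   48   50   72  144  155  134   97   98   97   97   97   97   99   98   99
217 :   47   83  122  113   55   45   46   48   49   52   98  121  118   98  101   96   99   97   99  100   99   98
218 :   50   71  122  117   70   35   45   50   48   35   43   49   60   99   97   98   99   98   98   99   99   98
219 :   45   48  112  119   90   37   43   47   46   33   39   49   59   98  101   99   99   97   99  100   99   97
220 :   47   44   94  123  113   42   36   49   48   41   41   
[... 9044 characters left out ...]
 65   92  102  105  109  109
195 :   95  100  103  106  105   98   78   50   45   59   69   74   86  102  107  107  109  109
196 :  102  106  108  109  110  106   91   65   64   80   90   92   97  106  109  109  108  108
197 :  107  108  108  109  107  106   94   82   84   93  101  102  103  106  109  110  110  109
198 :  107  107  108  108  108  102   94   94  100  103  108  108  108  109  109  109  110  109
199 :  106  107  107  107  106  104   97  100  107  108  110  109  110  109  109  110  109  108
200 :  108  107  108  107  108  107  103  105  108  110  108  111  111  110  109  109  108  108
201 :  109  108  109  109  108  109  107  109  110  108  109  109  110  110  110  108  108  108
```

Emit:
jog_arm --commands '[1,-0.0183,0.0295,0,0,1,-0.0183,0.0295,0,0,1,-0.0183,0.0295,0,0,1,-0.0183,0.0295,0,0,1,-0.0183,0.0295,0,0,1,-0.0183,0.0295,0,0,1,-0.0183,0.0295,0,0,1,-0.0183,0.0295,0,0,1,-0.0183,0.0295,0,0,1,-0.0183,0.0295,0,0,1,-0.0183,0.0295,0,0,1,-0.0183,0.0295,0,0,1,-0.0183,0.0295,0,0,1,-0.0183,0.0295,0,0,1,-0.0183,0.0295,0,0,1,-0.0183,0.0295,0,0,1,-0.0183,0.0295,0,0,1,-0.0183,0.0295,0,0,1,0,0,0,0,1,0,0,0,0]' --grip_force 10

```text
t: 5.67
tool_pos: [0.596, 0.0218, 0.2182]
orientation: [-2.648, -1.69, 0.001]
force: [-0.7, 0.9, 0.3]
opening: 0.0003
```

Emit:
jog_arm --commands '[1,0,0,0.01,-6.7,1,0,0,0.01,-6.7,1,0,0,0.01,-6.7,1,0,0,0.01,-6.7,1,0,0,0.01,-6.7,1,0,0,0.01,-6.7,1,0,0,0.01,-6.7,1,0,0,0.01,-6.7,1,0,0,0,0,1,0,0,0,0]'

```text
t: 6.5
tool_pos: [0.5946, 0.0246, 0.1382]
orientation: [-1.601, -2.702, 0.001]
force: [0.3, -0.3, 0.3]
opening: 0.0007
```

```bash
cat > st.py <<'E'
from h import *
import sys
np.set_printoptions(precision=4,suppress=True)
s=robot.read_state(); x=np.load("x.npy")
from scipy.spatial.transform import Rotation as Ro
R=Ro.from_rotvec(s["orientation"]).as_matrix()
print(s["t"],s["tool_pos"],"F",s["force"],"M",s["wrist_torque"],"op",s["opening"],"head",np.degrees(np.arctan2(R[1,0],R[0,0])),"ztool",R[:,2])
c,sn=np.cos(x[2]),np.sin(x[2])
for nm,y in(("round",.08485),("square",-.08485)):
    t=np.array([x[0]-sn*y,x[1]+c*y,.073]); print(nm,"to go in tool axes",R.T@(t-s["tool_pos"]))
E
python3 st.py
```

```text
6.5 [0.5946 0.0246 0.1382] F [ 0.2631 -0.3374  0.2712] M [0.1042 0.0466 0.0252] op 0.0006617569739370172 head 118.71144695339224 ztool [-0.0015  0.0003 -1.    ]
round to go in tool axes [-0.0014  0.0007  0.0652]
square to go in tool axes [-0.1209 -0.1198  0.0653]
```

Emit:
jog_arm --commands '[1,-0.0005,0,0.012,0,1,-0.0005,0,0.012,0,1,0,0,0.012,0,1,0,0,0.012,0,1,0,0,0.008,0,1,0,0,0.004,0,1,0,0,0,0,1,0,0,0,0]'

```text
t: 7.17
tool_pos: [0.5959, 0.0226, 0.0785]
orientation: [-1.598, -2.704, 0.0]
force: [0.0, 0.1, -0.4]
opening: 0.0003
```

```bash
python3 st.py; cat > pic.py <<'E'
from h import *
import sys
nm=sys.argv[1]; c=[int(v) for v in sys.argv[2].split(",")]
ps=[robot.read_camera("scene") for _ in range(3)]
im=np.mean([p["img"].astype(float) for p in ps],0); np.save(f"im_{nm}.npy",im)
x0,y0=c[0]-26,c[1]-20
a=255*np.clip(im[y0:y0+40,x0:x0+52]/255*1.8,0,1)**.7
cv2.imwrite(f"pics/{nm}.png",cv2.resize(a.astype(np.uint8),None,fx=15,fy=15,interpolation=cv2.INTER_CUBIC)); print(x0,y0)
E
python3 pic.py r0 252,215
```

```text
7.1667 [0.5959 0.0226 0.0785] F [ 0.023   0.1494 -0.3751] M [ 0.0399 -0.0003 -0.0418] op 0.0003208823163456605 head 118.84419053580189 ztool [-0.0004  0.0001 -1.    ]
round to go in tool axes [0.001  0.0004 0.0055]
square to go in tool axes [-0.1182 -0.1204  0.0055]
226 195
```

View pics/r0.png

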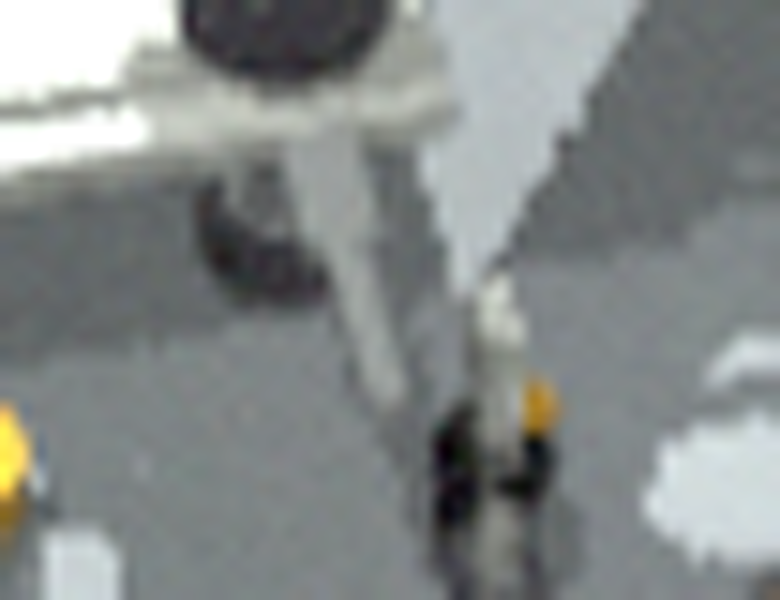

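```bash
cat > pp.py <<'E'
from mk import *
def q(s,al,v,z):
    u=np.array([.5**.5,s*.5**.5]); w=np.array([-.5**.5,s*.5**.5]); b=np.array([-.085,0])+u*al+w*v
    return (proj(P["scene"],W(x,(*b,z)))+off["scene"]).round(1)
if __name__=="__main__":
    for s,zs in((1,(.060,.049,.045,.041,.037)),(-1,(.060,.037,.033,.029))):
        for z in zs: print(s,z,"tip",q(s,.2,0,z),"tongue v6 al 192/197/202",q(s,.192,.006,z),q(s,.197,.006,z),q(s,.202,.006,z),"front post v17 al197+-9",q(s,.188,.017,z),q(s,.206,.017,z),"v26",q(s,.197,.026,z))
E
python3 pp.py; python3 - <<'E'
import numpy as np
s=np.load("im_r0.npy")
print("     "," ".join(f"{c:4d}" for c in range(248,268)))
for r in range(215,236): print(r,":"," ".join(f"{int(s[r,c].max()):4d}" for c in range(248,268)))
E
```

```text
1 0.06 tip [251.4 221.8] tongue v6 al 192/197/202 [253.3 218.8] [253.7 220.5] [254.2 222.1] front post v17 al197+-9 [257.6 216.8] [259.4 222.7] v26 [262.4 219.1]
1 0.049 tip [251.4 225.1] tongue v6 al 192/197/202 [253.2 222.1] [253.7 223.7] [254.1 225.3] front post v17 al197+-9 [257.6 220.1] [259.3 225.9] v26 [262.3 222.4]
1 0.045 tip [251.4 226.3] tongue v6 al 192/197/202 [253.2 223.3] [253.7 224.9] [254.1 226.5] front post v17 al197+-9 [257.6 221.3] [259.3 227.1] v26 [262.3 223.5]
1 0.041 tip [251.3 227.4] tongue v6 al 192/197/202 [253.2 224.4] [253.7 226.1] [254.1 227.7] front post v17 al197+-9 [257.5 222.4] [259.2 228.2] v26 [262.2 224.7]
1 0.037 tip [251.3 228.6] tongue v6 al 192/197/202 [253.2 225.6] [253.6 227.2] [254.1 228.8] front post v17 al197+-9 [257.5 223.6] [259.2 229.4] v26 [262.2 225.9]
-1 0.06 tip [155.2 174.7] tongue v6 al 192/197/202 [158.3 172.7] [156.2 172.9] [154.2 173.2] front post v17 al197+-9 [159.5 169.5] [152.2 170.5] v26 [155.6 167.6]
-1 0.037 tip [156.4 181.5] tongue v6 al 192/197/202 [159.4 179.4] [157.4 179.7] [155.4 180. ] front post v17 al197+-9 [160.
[... 2000 characters left out ...]
   5    8   18   47   56   35   28   40   39   44   58   60   59
230 :   57   56   57   56   57   48   35   13   19   28   53   57   45   31   42   40   47   58   58   61
231 :   56   55   57   56   59   55   39   20   27   36   53   50   35   30   41   41   44   60   59   59
232 :   58   57   57   55   59   56   38   25   27   36   51   48   37   23   40   41   44   56   60   59
233 :   56   57   55   57   58   57   48   33   24   29   45   50   43   27   33   41   50   59   59   59
234 :   56   54   55   58   58   58   57   48   21   26   39   37   36   27   32   50   57   57   59   58
235 :   58   56   58   59   56   57   57   53   25   24   24   26   23   20   30   53   58   56   59   60
```

Emit:
jog_arm --commands '[1,0,0,0.002,0,1,0,0,0.002,0,1,0,0,0.002,0,1,0,0,0.001,0,1,0,0,0.001,0,1,0,0,0,0]'

```text
t: 7.82
tool_pos: [0.5963, 0.0226, 0.0711]
orientation: [1.597, 2.704, 0.0]
force: [-0.8, -1.5, 5.1]
opening: 0.0005
```

Emit:
jog_arm --commands '[1,0,0,0.001,0,1,0,0,0.001,0,1,0,0,0.001,0,1,0,0,0.001,0,1,0,0,0.001,0,1,0,0,0,0]'

```text
t: 8.32
tool_pos: [0.5967, 0.0226, 0.0667]
orientation: [1.597, 2.704, 0.001]
force: [-1.2, 0.4, 8.2]
opening: 0.0005
```

```bash
python3 st.py; python3 pic.py r1 252,215
```

```text
8.3167 [0.5967 0.0226 0.0667] F [-1.224   0.446   8.1918] M [0.067  0.3292 0.0256] op 0.000472602270048969 head 118.85708990772726 ztool [ 0.0016 -0.0001 -1.    ]
round to go in tool axes [ 0.0014 -0.0003 -0.0063]
square to go in tool axes [-0.1178 -0.1211 -0.0063]
226 195
```

View pics/r1.png

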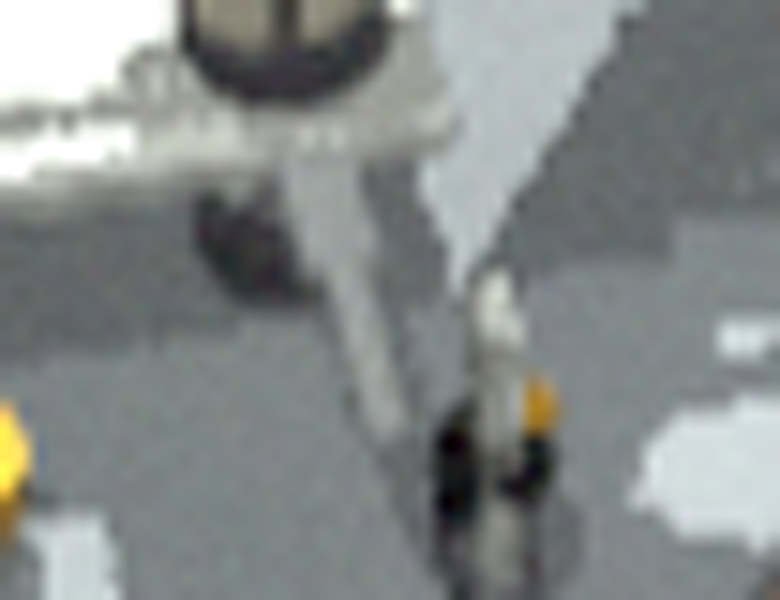

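```bash
cat > sh.py <<'E'
import numpy as np,sys
from scipy.ndimage import shift
from scipy.optimize import minimize
a=np.load(f"im_{sys.argv[1]}.npy").max(2);b=np.load(f"im_{sys.argv[2]}.npy").max(2)
r0,c0,r1,c1=[int(v) for v in sys.argv[3].split(",")]
best=[]
for d in np.arange(0,11,.1):
    w=shift(a,(d,0 if len(sys.argv)<5 else d*float(sys.argv[4])),order=1)
    k=int(round(d)); best.append((np.mean((w[r0+k:r1+k,c0:c1]-b[r0+k:r1+k,c0:c1])**2),d))
print(min(best))
E
python3 sh.py r0 r1 214,248,225,254; python3 - <<'E'
import numpy as np
for n in("r0","r1"):
    s=np.load(f"im_{n}.npy"); print(n)
    for r in range(216,229): print(r,":"," ".join(f"{int(s[r,c].max()):4d}" for c in range(246,258)))
E
```

```text
(np.float64(10.074814814814777), np.float64(1.8))
r0
216 :   50   56   44   68   73   65   44   53   61   58   55   53
217 :   57   58   49   58   72   73   49   52   51   58   56   45
218 :   58   57   57   52   74   71   56   42   50   60   56   36
219 :   54   59   56   42   70   73   63   42   52   59   57   38
220 :   58   56   56   43   63   72   71   45   43   59   57   44
221 :   58   58   55   50   52   64   61   43   43   56   44   37
222 :   57   56   58   55   48   51   45   43   47   43   18   21
223 :   58   54   58   58   56   45   43   41   41   18    9   25
224 :   58   57   59   58   56   45   39   41   32    4    6   17
225 :   57   58   54   55   56   56   40   40   35    4    5   13
226 :   56   54   56   55   57   58   48   42   31   10   11   10
227 :   59   57   58   57   57   55   56   39   39   13    3    8
228 :   56   55   56   56   58   57   54   41   38    5    7    9
r1
216 :   49   42   53   76   69   56   44   58   58   58   56   54
217 :   57   49   47   75   73   62   46   51   59   58   57   46
218 :   56   57   51   66   72   68   43   52   59   60   55   41
219 :   59   56   51   57   76   72   48   51   53   59   56   38
220 :   58   55   56   55   73   69   55   42   49   58   57   47
221 :   56   58   53   42   70   72   60   43   51   58   46   33
222 :   59   57   55   45   64   75   69   45   46   41   19   22
223 :   57   58   58   50   55   67   60   49   46   22    9   26
224 :   57   56   57   58   50   54   47   40   38    4    2   15
225 :   57   58   57   55   55   41   41   41   34    7    4   11
226 :   55   57   57   56   57   50   40   40   31    8    5    8
227 :   57   60   57   59   60   55   42   41   41    9    4    6
228 :   58   56   57   57   58   56   40   43   38    4    3   10
```

Emit:
jog_arm --commands '[1,0,0,0.001,0,1,0,0,0.001,0,1,0,0,0.001,0,1,0,0,0.001,0,1,0,0,0,0]'

```text
t: 8.88
tool_pos: [0.5969, 0.0226, 0.063]
orientation: [1.597, 2.703, 0.001]
force: [-1.6, 0.3, 8.7]
opening: 0.0006
```

```bash
python3 st.py; python3 pic.py r2 252,215;python3 sh.py r0 r2 214,248,225,254;  python3 - <<'E'
import numpy as np
for n in("r2",):
    s=np.load(f"im_{n}.npy"); print(n)
    for r in range(216,232): print(r,":"," ".join(f"{int(s[r,c].max()):4d}" for c in range(246,258)))
E
```

```text
8.8833 [0.5969 0.0226 0.063 ] F [-1.5854  0.3065  8.7133] M [0.0523 0.3769 0.0221] op 0.0005622686845947579 head 118.86406074585011 ztool [ 0.002  -0.0001 -1.    ]
round to go in tool axes [ 0.0015 -0.0004 -0.01  ]
square to go in tool axes [-0.1177 -0.1212 -0.0101]
226 195
(np.float64(17.8594276094276), np.float64(3.5))
r2
216 :   48   44   61   76   69   43   43   57   59   58   56   52
217 :   55   48   57   74   71   49   46   58   56   58   56   44
218 :   56   56   53   76   72   54   43   59   59   59   58   39
219 :   58   57   52   71   73   62   43   53   57   58   57   37
220 :   60   55   54   62   74   70   44   44   58   55   57   47
221 :   57   56   52   54   74   69   51   42   52   56   43   37
222 :   58   58   56   51   76   72   60   40   49   43   21   23
223 :   58   57   53   52   66   71   67   50   47   20    8   24
224 :   59   58   58   57   62   73   70   51   37    7    6   15
225 :   58   59   55   56   58   62   57   43   39    6    3   15
226 :   58   57   55   56   49   40   41   41   37   10    7    9
227 :   56   56   55   54   59   46   41   42   39    7    4    8
228 :   57   55   56   56   58   53   40   42   39    3    4    9
229 :   56   55   55   56   58   55   42   41   36    8    8   18
230 :   56   56   57   57   59   57   41   39   40   17   19   27
231 :   55   57   55   59   55   55   48   43   38   19   27   34
```

View pics/r2.png

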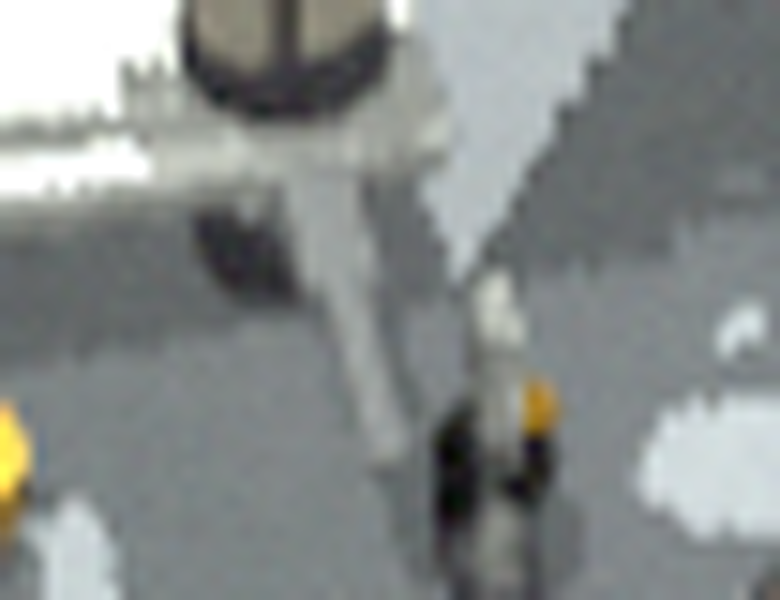

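Emit:
jog_arm --commands '[1,0,0,0.001,0,1,0,0,0.001,0,1,0,0,0.0005,0,1,0,0,0,0,1,0,0,0,0]'

```text
t: 9.45
tool_pos: [0.597, 0.0226, 0.0608]
orientation: [1.597, 2.703, 0.001]
force: [-2.3, -0.2, 10.0]
opening: 0.0007
```

```bash
python3 st.py; python3 pic.py r3 252,215;python3 sh.py r0 r3 214,248,225,254;  python3 - <<'E'
import numpy as np
for n in("r3",):
    s=np.load(f"im_{n}.npy"); print(n)
    for r in range(216,232): print(r,":"," ".join(f"{int(s[r,c].max()):4d}" for c in range(246,258)))
from h import *
Q=robot.read_camera("scene")
for t in("round_pointer","round_marker","round_pointer","round_marker"):
    print(t,[(round(d["score"],2),(np.array(d["position"])*[384,512]).round(1)) for d in robot.pinpoint(t,Q)[:2]])
p=robot.read_camera("top"); cv2.imwrite("pics/r3t.png",cv2.resize(p["img"][140:220,230:370],None,fx=5,fy=5,interpolation=cv2.INTER_CUBIC))
E
```

```text
9.45 [0.597  0.0226 0.0608] F [-2.2596 -0.1788  9.9885] M [0.0772 0.5151 0.0195] op 0.0006940649755655214 head 118.86399164216617 ztool [ 0.0022 -0.0002 -1.    ]
round to go in tool axes [ 0.0015 -0.0005 -0.0122]
square to go in tool axes [-0.1177 -0.1213 -0.0123]
226 195
(np.float64(13.454141414141398), np.float64(4.6000000000000005))
r3
216 :   48   43   71   73   63   43   52   57   57   58   55   53
217 :   57   51   63   76   69   41   45   60   58   57   56   46
218 :   56   51   55   76   72   49   44   58   60   59   53   38
219 :   56   49   47   77   73   56   43   52   58   59   57   37
220 :   57   55   46   73   73   64   41   45   55   56   57   49
221 :   58   57   48   63   76   72   44   42   57   57   44   36
222 :   55   57   50   56   75   74   51   44   56   44   20   20
223 :   61   55   50   51   76   71   58   48   47   19    6   27
224 :   60   57   57   56   67   72   66   47   39    8    7   17
225 :   57   56   55   56   57   74   67   42   35    0    6    9
226 :   57   58   57   55   55   62   57   48   45    8    7    7
227 :   56   56   56   55   50   47   40   43   55   14    6    6
228 :   57   56   54   57   57   48   39   43   47    3    5   12
229 :   58   55   58   55   56   48   40   42   39   12   10   19
230 :   58   57   55   57   58   56   42   40   40   18   22   28
231 :   57   57   55   57   56   55   46   41   38   25   27   34
round_pointer [(0.76, array([228.9, 251. ]))]
round_marker [(0.72, array([161.3, 138. ])), (0.49, array([221.4, 259.3]))]
round_pointer [(0.76, array([228.9, 251. ]))]
round_marker [(0.72, array([161.3, 138. ])), (0.49, array([221.4, 259.3]))]
```

View pics/r3.png

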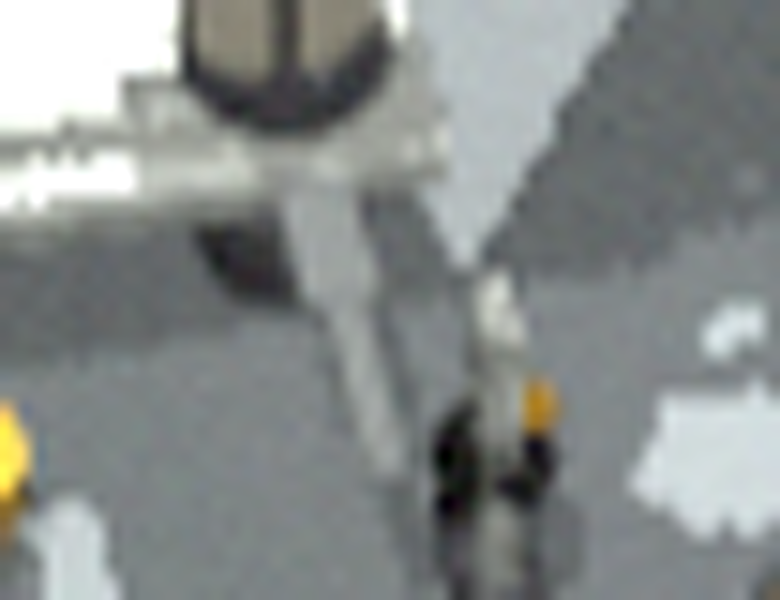

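View pics/r3t.png

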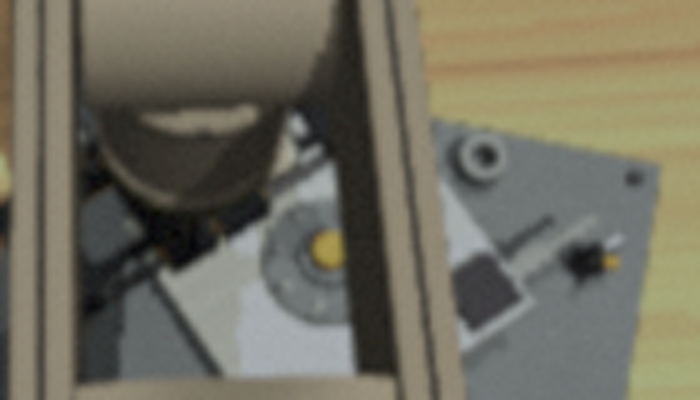

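Emit:
jog_arm --commands '[1,0,0,0.0006,0,1,0,0,0,0,1,0,0,0,0,1,0,0,0,0,1,0,0,0,0,1,0,0,0,0,1,0,0,0,0,1,0,0,0,0,1,0,0,0,0,1,0,0,0,0,1,0,0,0,0,1,0,0,0,0,1,0,0,0,0,1,0,0,0,0]'

```text
t: 11.07
tool_pos: [0.597, 0.0226, 0.0603]
orientation: [1.597, 2.703, 0.001]
force: [-2.0, -0.1, 10.8]
opening: 0.0005
```

```bash
python3 st.py; python3 pic.py r4 252,215;python3 sh.py r0 r4 214,248,225,254
```

```text
11.0667 [0.597  0.0226 0.0603] F [-1.9838 -0.0528 10.8277] M [-0.0333  0.4827  0.0012] op 0.0005479718751786428 head 118.86232455065209 ztool [ 0.0023 -0.0002 -1.    ]
round to go in tool axes [ 0.0016 -0.0005 -0.0127]
square to go in tool axes [-0.1176 -0.1213 -0.0128]
226 195
(np.float64(17.359326599326636), np.float64(4.800000000000001))
```

Emit:
jog_arm --commands '[1,0,0,-0.002,0,1,0,0,-0.002,0,1,0,0,-0.003,0,1,0,0,-0.003,0,1,0,0,-0.003,0,1,0,0,-0.005,0,1,0,0,-0.01,0,1,0,0,-0.02,0,1,0,0,-0.02,0,1,0,0,-0.01,0,1,0,0,0,0]'

```text
t: 12.13
tool_pos: [0.598, 0.0226, 0.1401]
orientation: [1.595, 2.701, 0.004]
force: [-1.2, -0.4, 0.2]
opening: 0.0007
```

```bash
python3 st.py; python3 pic.py r5 252,215; for n in r3 r5; do python3 sh.py r0 $n 214,248,225,254; done; python3 - <<'E'
import numpy as np
for n in ("r0","r5"):
  s=np.load(f"im_{n}.npy"); print(n)
  for r in range(218,226): print(r,":"," ".join(f"{int(s[r,c].max()):4d}" for c in range(246,258)))
E
```

```text
12.1333 [0.598  0.0226 0.1401] F [-1.2167 -0.3841  0.2203] M [ 0.0596  0.0844 -0.0029] op 0.000703530106409567 head 118.86222518004806 ztool [ 0.0054 -0.0002 -1.    ]
round to go in tool axes [ 0.0022 -0.0017  0.0671]
square to go in tool axes [-0.117  -0.1225  0.0669]
226 195
(np.float64(13.454141414141398), np.float64(4.6000000000000005))
(np.float64(3.7291582491582544), np.float64(0.1))
r0
218 :   58   57   57   52   74   71   56   42   50   60   56   36
219 :   54   59   56   42   70   73   63   42   52   59   57   38
220 :   58   56   56   43   63   72   71   45   43   59   57   44
221 :   58   58   55   50   52   64   61   43   43   56   44   37
222 :   57   56   58   55   48   51   45   43   47   43   18   21
223 :   58   54   58   58   56   45   43   41   41   18    9   25
224 :   58   57   59   58   56   45   39   41   32    4    6   17
225 :   57   58   54   55   56   56   40   40   35    4    5   13
r5
218 :   56   57   57   52   73   70   54   39   54   60   55   39
219 :   56   56   54   44   67   70   58   43   51   59   55   37
220 :   59   55   54   43   62   71   70   42   43   57   55   46
221 :   57   55   57   47   52   67   61   44   44   53   45   34
222 :   55   56   56   55   48   53   48   42   46   43   17   21
223 :   59   55   58   57   54   42   40   43   44   21    9   22
224 :   60   58   57   57   54   47   40   38   33    7    1   15
225 :   58   57   57   55   55   53   40   41   35    4    6    8
```

Emit:
jog_arm --commands '[1,-0.0195,-0.0204,0,0,1,-0.0195,-0.0204,0,0,1,-0.0195,-0.0204,0,0,1,-0.0195,-0.0204,0,0,1,-0.0195,-0.0204,0,0,1,-0.0195,-0.0204,0,0,1,0,0,0,6.95,1,0,0,0,6.95,1,0,0,0,6.95,1,0,0,0,6.95,1,0,0,0,6.95,1,0,0,0,6.95,1,0,0,0,6.95,1,0,0,0,6.95,1,0,0,0,6.95,1,0,0,0,6.95,1,0,0,0,6.95,1,0,0,0,6.95,1,0,0,0,6.95,1,0,0,0,0]'

```text
t: 13.95
tool_pos: [0.5442, -0.1385, 0.1347]
orientation: [-3.046, -0.764, 0.004]
force: [0.1, 0.4, -0.3]
opening: 0.0005
```

```bash
python3 st.py
```

```text
13.95 [ 0.5442 -0.1385  0.1347] F [ 0.1256  0.3691 -0.337 ] M [-0.0447  0.0232  0.0263] op 0.0005111628744057733 head 28.16997445286915 ztool [-0.0027  0.001  -1.    ]
round to go in tool axes [ 0.1221 -0.1185  0.0617]
square to go in tool axes [0.0028 0.0022 0.0616]
```

Emit:
jog_arm --commands '[1,0,0,0,0,1,0.001,0.001,0.012,0,1,0.001,0.001,0.012,0,1,0,0,0.012,0,1,0,0,0.01,0,1,0,0,0.006,0,1,0,0,0.003,0,1,0,0,0,0,1,0,0,0,0]'

```text
t: 14.7
tool_pos: [0.548, -0.1397, 0.0816]
orientation: [3.045, 0.774, 0.0]
force: [0.0, -0.5, -0.2]
opening: 0.0005
```

```bash
python3 st.py;  python3 pic.py s0 160,175; python3 - <<'E'
import numpy as np
s=np.load("im_s0.npy")
print("     "," ".join(f"{c:4d}" for c in range(148,168)))
for r in range(163,190): print(r,":"," ".join(f"{int(s[r,c].max()):4d}" for c in range(148,168)))
E
```

```text
14.7 [ 0.548  -0.1397  0.0816] F [ 0.0331 -0.4826 -0.2383] M [-0.0785  0.0592 -0.0029] op 0.0004936014794495707 head 28.517226562365607 ztool [ 0. -0. -1.]
round to go in tool axes [ 0.12   -0.1208  0.0086]
square to go in tool axes [-0.0001 -0.0009  0.0086]
134 155
       148  149  150  151  152  153  154  155  156  157  158  159  160  161  162  163  164  165  166  167
163 :  166  164  168  167  167  163  167  168  168  166  167  165  167  165  169  167  169  168  166  147
164 :  166  166  167  167  168  167  168  167  167  166  167  166  167  166  167  167  168  164  149  112
165 :  166  167  167  167  168  167  161  148  166  164  152  167  167  167  166  168  165  146  115  102
166 :  170  170  166  165  164  166  163  140  154  140  121  169  166  166  165  163  142  118  103  102
167 :  167  165  165  169  165  140  134  133  100   86  109  166  167  165  155  139  111  102  104  103
168 :  168  166  164  167  160  111   55   51   50   58  110  168  165  142  120  107  107  105  104  103
169 :  165  166  167  167  164  142   57   49   40   47   90  167  149  112  108  105  103 
[... 1434 characters left out ...]
  38   39   40   47   43   39   18   40   90   98  109  108  108
184 :  107  106  106  107  109  106   96   41   26   28   25   21   22   16   29   76  101  102  107  107
185 :  106  107  104  105  108  106  100   18   22   17   15   18   17   20   24   58   90   91   97   97
186 :  107  107  105  107  108  105   99   30   24   26   30   36   36   37   42   78   87   88   87   90
187 :  107  106  107  105  107  105  102   74   43   44   48   54   53   51   50   78   95   95   94   98
188 :  107  106  106  105  105  107  107  106   84   78   53   54   54   55   54   61  104  104  105  106
189 :  107  105  106  105  106  105  105  107  107  101   55   53   55   54   56   84  104  105  108  104
```

View pics/s0.png

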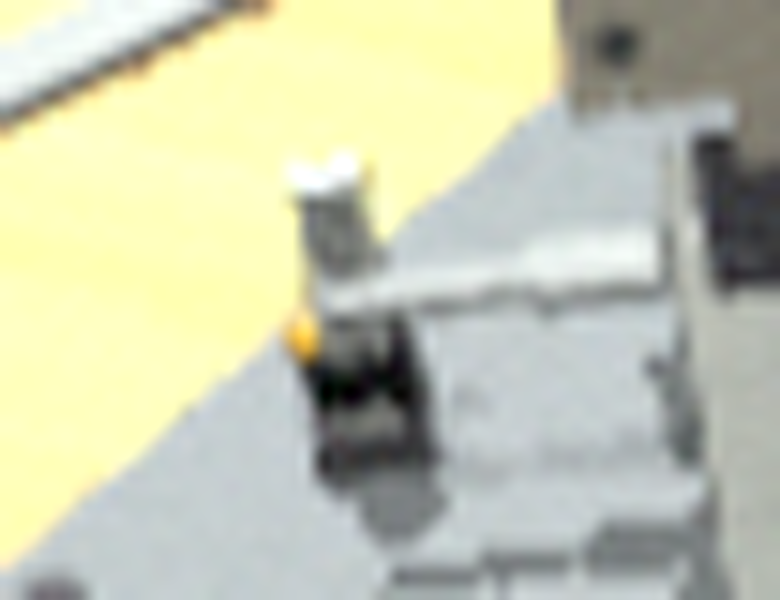

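Emit:
jog_arm --commands '[1,0,-0.0005,0.003,0,1,0,-0.0005,0.003,0,1,0,0,0.002,0,1,0,0,0.001,0,1,0,0,0.001,0,1,0,0,0,0]'

```text
t: 15.35
tool_pos: [0.5475, -0.1387, 0.0717]
orientation: [-3.045, -0.774, -0.0]
force: [-1.2, 1.7, 3.9]
opening: 0.0004
```

Emit:
jog_arm --commands '[1,0,0,0.0015,0,1,0,0,0.0015,0,1,0,0,0.0015,0,1,0,0,0.0015,0,1,0,0,0.0015,0,1,0,0,0.0015,0,1,0,0,0.001,0,1,0,0,0,0]'

```text
t: 16.02
tool_pos: [0.5482, -0.139, 0.0626]
orientation: [3.044, 0.774, 0.002]
force: [-1.7, 0.4, 9.8]
opening: 0.0005
```

```bash
python3 st.py;  python3 pic.py s1 160,175; python3 sh.py s0 s1 170,155,176,167 0.17; python3 - <<'E'
import numpy as np
s=np.load("im_s1.npy")
print("     "," ".join(f"{c:4d}" for c in range(148,168)))
for r in range(170,190): print(r,":"," ".join(f"{int(s[r,c].max()):4d}" for c in range(148,168)))
E
```

```text
16.0167 [ 0.5482 -0.139   0.0626] F [-1.7437  0.4246  9.7651] M [0.2967 0.4752 0.0294] op 0.0005248386529059997 head 28.51674137273034 ztool [ 0.0015 -0.0005 -1.    ]
round to go in tool axes [ 0.1195 -0.1202 -0.0104]
square to go in tool axes [-0.0006 -0.0003 -0.0104]
134 155
(np.float64(179.17223804469026), np.float64(3.4000000000000004))
       148  149  150  151  152  153  154  155  156  157  158  159  160  161  162  163  164  165  166  167
170 :  163  166  167  168  166  159   60   48   48   49   75  135  117  109  107  107  102  101  103  104
171 :  165  165  168  166  166  156   68   40   52   50   62   84  105  105  107  107  107  104  106  105
172 :  166  167  168  165  168  161   90   49   45   41   57   73  106  108  105  107  107  106  104  103
173 :  167  167  166  166  167  161  101   54   42   49   54   68  108  104  105  106  104  104  105  104
174 :  167  168  167  167  167  160   94   49   47   48   42   58  107  106  106  107  107  106  104  105
175 :  166  168  166  169  166  145  111   50   49   37   35   59   95  105  106  108  106  110  112  112
176 :  166  166
[... 768 characters left out ...]
  38   37   38   47   44   40   20   41   90   98  107  107  105
184 :  106  107  107  108  110  107   95   38   24   29   27   20   25   19   27   74   99  101  108  107
185 :  103  106  105  105  108  105   99   22   18   16   18   19   17   17   26   58   97   97  104   97
186 :  105  107  105  106  107  107   98   28   25   24   30   34   34   30   40   80   96   97   97   87
187 :  107  108  107  106  107  108  101   74   44   44   49   53   51   36   45   74   93   92   94   95
188 :  107  107  107  105  105  107  104  104   82   78   54   53   51   46   47   56  103  106  108  107
189 :  110  106  105  106  106  106  104  108  107  100   56   57   56   55   58   81  104  105  105  105
```

View pics/s1.png

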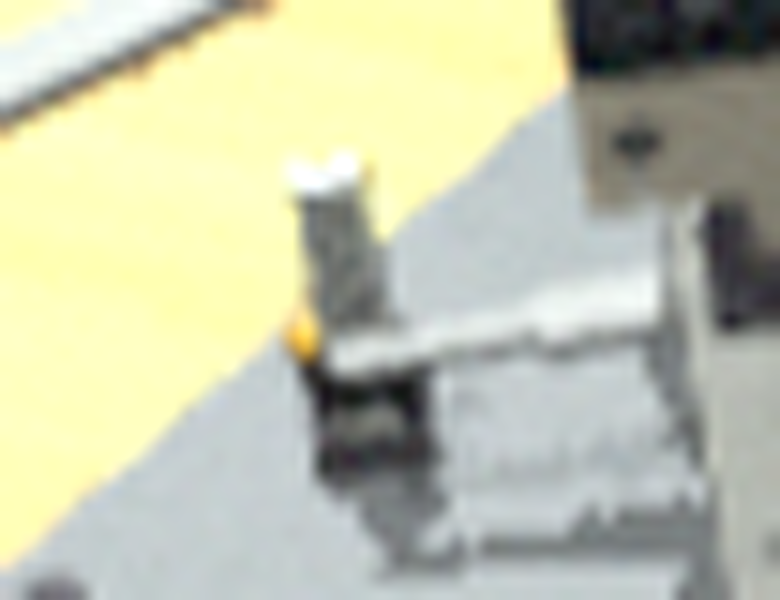

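Emit:
jog_arm --commands '[1,0,0,0.001,0,1,0,0,0.0015,0,1,0,0,0.0015,0,1,0,0,0.0015,0,1,0,0,0.001,0,1,0,0,0.001,0,1,0,0,0,0]'

```text
t: 16.75
tool_pos: [0.5484, -0.139, 0.0555]
orientation: [3.044, 0.773, 0.003]
force: [-3.1, 1.9, 11.4]
opening: 0.0004
```

```bash
python3 st.py;  python3 pic.py s2 160,175; python3 - <<'E'
import numpy as np
s=np.load("im_s2.npy")
print("     "," ".join(f"{c:4d}" for c in range(148,168)))
for r in range(170,190): print(r,":"," ".join(f"{int(s[r,c].max()):4d}" for c in range(148,168)))
E
```

```text
16.75 [ 0.5484 -0.139   0.0555] F [-3.0942  1.8832 11.3715] M [ 0.3952  0.6284 -0.011 ] op 0.0004075121309528504 head 28.51447893502772 ztool [ 0.0018 -0.0005 -1.    ]
round to go in tool axes [ 0.1193 -0.1203 -0.0174]
square to go in tool axes [-0.0008 -0.0004 -0.0175]
134 155
       148  149  150  151  152  153  154  155  156  157  158  159  160  161  162  163  164  165  166  167
170 :  166  169  166  167  168  157   61   49   46   47   76  136  115  109  105  105  103  103  104  103
171 :  166  167  166  167  165  159   70   40   50   50   63   85  104  106  105  107  107  102  104  101
172 :  167  166  166  166  165  160   88   47   41   41   58   71  108  104  105  107  107  106  106  103
173 :  168  166  166  166  166  161  101   56   42   49   54   68  107  105  106  107  106  105  105  102
174 :  168  166  168  166  168  161   92   50   49   47   45   58  107  107  106  107  107  106  107  106
175 :  166  168  165  167  165  144  111   48   49   40   35   61   94  106  107  105  106  105  105  105
176 :  168  168  168  164  149  131  148   69   44   48   47   60   60   88  10
[... 704 characters left out ...]
  40   40   55   41   34   31   28   37   82   99  105  106  106
184 :  106  105  107  107  105  105   96   39   24   27   25   22   25   17   29   73  100  100  107  108
185 :  106  105  104  105  106  107  100   23   18   18   16   18   19   20   26   59   96   97  104   99
186 :  107  106  107  105  106  105   99   31   23   22   29   36   36   40   45   80   98   97   96   91
187 :  105  106  108  105  107  106  103   74   46   43   47   52   49   44   50   72   87   86   86   88
188 :  107  108  104  104  107  105  106  104   80   78   54   54   45   46   46   54   94   98   96   99
189 :  106  106  106  107  105  105  103  106  107  100   54   54   55   54   53   62  100   88  103   87
```

View pics/s2.png

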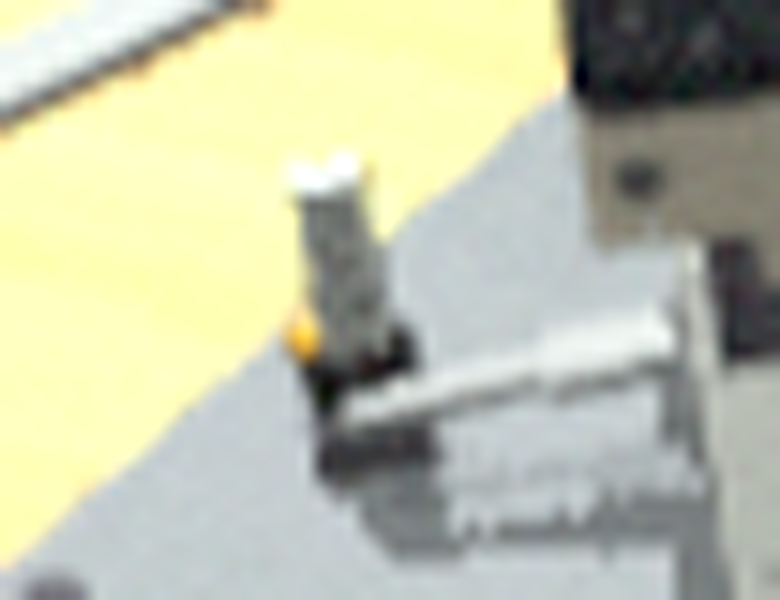

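Emit:
jog_arm --commands '[1,0,0,0.001,0,1,0,0,0.001,0,1,0,0,0.0005,0,1,0,0,0,0]'

```text
t: 17.23
tool_pos: [0.5484, -0.1388, 0.0532]
orientation: [3.044, 0.774, 0.003]
force: [-3.9, 2.6, 13.1]
opening: 0.0008
```

```bash
python3 st.py;  python3 pic.py s3 160,175; python3 - <<'E'
import numpy as np
s=np.load("im_s3.npy")
print("     "," ".join(f"{c:4d}" for c in range(148,168)))
for r in range(174,190): print(r,":"," ".join(f"{int(s[r,c].max()):4d}" for c in range(148,168)))
E
```

```text
17.2333 [ 0.5484 -0.1388  0.0532] F [-3.9416  2.6036 13.0629] M [0.5448 0.7682 0.0246] op 0.0008069413838000237 head 28.515948658624282 ztool [ 0.0019 -0.0003 -1.    ]
round to go in tool axes [ 0.1192 -0.1202 -0.0197]
square to go in tool axes [-0.0008 -0.0003 -0.0198]
134 155
       148  149  150  151  152  153  154  155  156  157  158  159  160  161  162  163  164  165  166  167
174 :  167  165  165  165  169  161   95   50   49   47   44   58  105  107  108  107  108  107  106  106
175 :  167  165  166  167  165  144  110   47   48   40   37   59   91  105  108  107  108  107  107  105
176 :  167  167  165  165  147  131  148   68   41   48   48   60   60   86  107  105  106  106  103  105
177 :  167  167  166  149  114  124  144   73   48   48   46   53   20   51  107  103  105  105  107  104
178 :  168  164  145  118  101   85   89   46   46   34   24   37   12   34   95  107  103  106  105  106
179 :  154  141  109  106  103   88   27   19   21   18    8    4    6   19   74  107  103  109  112  114
180 :  123  113  105  108  106  100   33    6    7    5    4    4    7   17   6
[... 280 characters left out ...]
  38   41   69   75   98   79   63   52   60   79   82   88   97
184 :  106  107  106  105  106  104   93   39   26   41   52   31   30   27   28   64  100  101  104  105
185 :  104  105  106  107  110  105  100   22   16   19   20   18   19   20   26   60   98   96  103  108
186 :  106  106  106  107  108  104   99   28   24   25   30   39   36   38   45   79   98   97   95  100
187 :  106  108  108  109  107  105  103   74   42   42   49   54   45   47   53   72   87   87   85   87
188 :  108  108  105  105  105  105  106  103   82   79   54   51   46   45   38   55   94   93   95   98
189 :  107  105  104  105  105  102  107  105  107  100   54   55   54   52   45   58   84   88   88   87
```

View pics/s3.png

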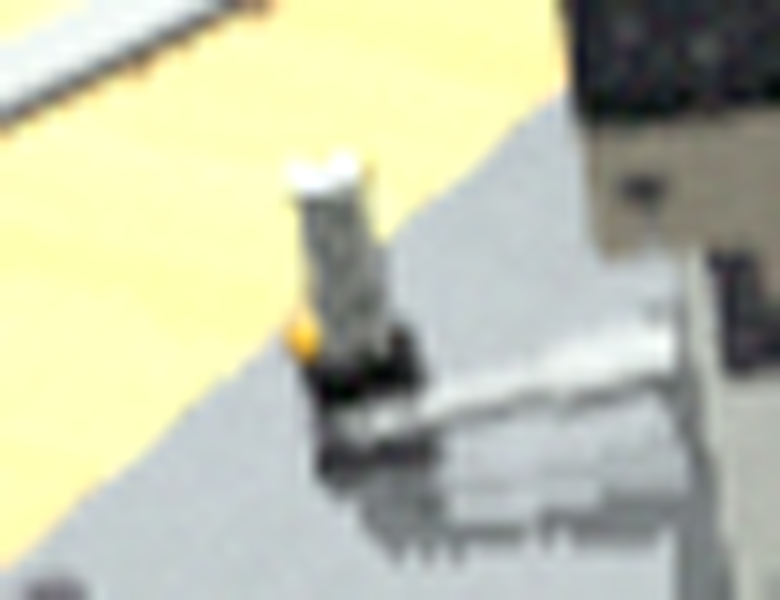

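```bash
python3 - <<'E'
from mk import *
def onz(n,px,z):
    px=np.array(px)-off[n]; w=atz(P[n],(px[1]/384,px[0]/512),z); c,s=np.cos(x[2]),np.sin(x[2]); d=w-[x[0],x[1],0]
    return np.array([c*d[0]+s*d[1],-s*d[0]+c*d[1],d[2]])
sh=onz("top",(339.9,182.9),.012); tip=np.array([.0564,-.1414,.06])
print("shadow S",sh); d=(sh-tip)/48e-3; print("per mm drop, jig",d)
# post R/S top shadow checks skip ; in u,v of each side
for s in(1,-1):
    u=np.array([.5**.5,s*.5**.5]); w=np.array([-.5**.5,s*.5**.5]); print(s,"u",d[:2]@u,"v",d[:2]@w)
E
```

```text
shadow S [ 0.0671 -0.1259  0.012 ]
per mm drop, jig [ 0.2237  0.3233 -1.    ]
1 u 0.38679015776593567 v 0.070473279008192
-1 u -0.070473279008192 v -0.38679015776593567
```

Emit:
jog_arm --commands '[1,0,0,0,0,1,0,0,0,0,1,0,0,0,0,1,0,0,0,0,1,0,0,0,0,1,0,0,0,0,1,0,0,0,0,1,0,0,0,0,1,0,0,0,0,1,0,0,0,0,1,0,0,0,0,1,0,0,0,0]'

```text
t: 18.38
tool_pos: [0.5485, -0.1389, 0.0533]
orientation: [3.044, 0.774, 0.003]
force: [-4.5, 2.1, 13.7]
opening: 0.0007
```

```bash
python3 st.py
```

```text
18.3833 [ 0.5485 -0.1389  0.0533] F [-4.4944  2.1297 13.7157] M [0.5813 0.7724 0.0116] op 0.0006809358004881584 head 28.517344289842352 ztool [ 0.002  -0.0003 -1.    ]
round to go in tool axes [ 0.1192 -0.1202 -0.0196]
square to go in tool axes [-0.0009 -0.0003 -0.0197]
```

Emit:
jog_arm --commands '[1,0,0,-0.003,0,1,0,0,-0.003,0,1,0,0,-0.003,0,1,0,0,-0.003,0,1,0,0,-0.003,0,1,0,0,-0.003,0,1,0,0,-0.004,0,1,0,0,-0.01,0,1,0,0,-0.02,0,1,0,0,-0.02,0,1,0,0,-0.02,0,1,0,0,-0.01,0,1,0,0,0,0,1,0,0,0,0,1,0,0,0,0]'

```text
t: 19.63
tool_pos: [0.5467, -0.1386, 0.1521]
orientation: [-3.044, -0.773, 0.003]
force: [0.4, 0.1, 1.0]
opening: 0.0001
```

```bash
python3 st.py;  python3 pic.py s5 160,175; python3 - <<'E'
import numpy as np,cv2
s=np.load("im_s5.npy");a=np.load("im_s0.npy");b=np.load("im_r0.npy")
for r in range(171,178): print(r,":"," ".join(f"{int(s[r,c].max()):4d}/{int(a[r,c].max())}" for c in range(155,163)))
cv2.imwrite("pics/fin.png",cv2.resize(s[120:260,110:310].clip(0,255).astype(np.uint8),None,fx=4,fy=4,interpolation=cv2.INTER_CUBIC))
E
```

```text
19.6333 [ 0.5467 -0.1386  0.1521] F [0.3617 0.066  1.0414] M [-0.0187  0.0398  0.0429] op 0.00012890570015248342 head 28.507638040096133 ztool [-0.0018  0.0006 -1.    ]
round to go in tool axes [ 0.1207 -0.1191  0.0791]
square to go in tool axes [0.0006 0.0009 0.0791]
134 155
171 :   41/42   51/51   48/49   64/62   85/86  102/105  108/106  104/105
172 :   50/48   44/42   44/44   57/60   71/72  106/106  108/110  112/112
173 :   71/75   60/60   70/68   86/88  103/107  117/120  121/123  124/126
174 :   95/96  104/105  111/112  112/110  123/123  113/115  112/114  104/107
175 :   84/85  102/101   97/98   81/82   81/80   65/68   78/78   65/63
176 :   71/71   43/40   43/42   48/51   46/47   30/28   66/68   88/90
177 :   73/70   51/52   46/46   44/44   53/53   19/19   50/50  105/107
```

View pics/fin.png

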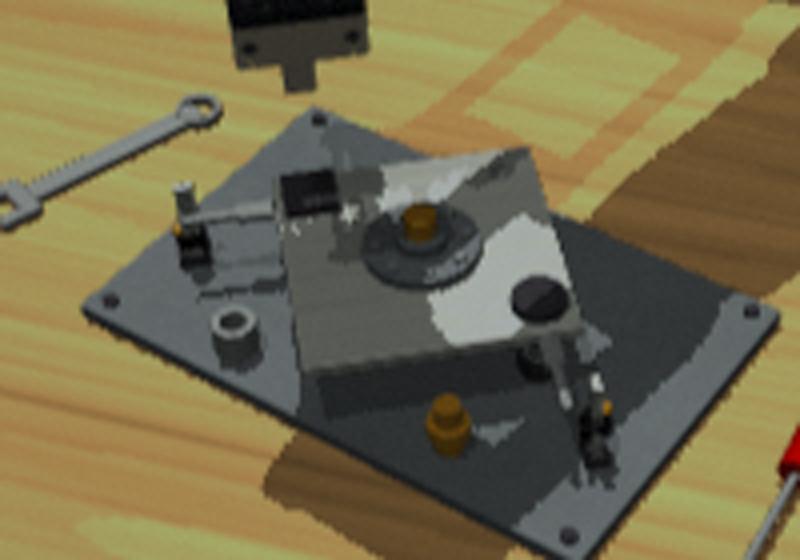

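The plate is fully back up: the square-pad pointer is back on row 174, its rest position. The nipple, collar, screwdriver and wrench are undisturbed, and the gripper is clear of everything.

```bash
python3 -c "
from plant import robot
print(robot.close_job())"
```

```text
the job is handed in; nothing more can be done
None
```

I pressed the round-pad corner first, then the square-pad corner, each with closed fingertips, and held each at its marker for over a second before releasing it. The job was handed in at about 20 s, with the gripper clear above the plate.

| Corner | Fingertip height | Pressing force | Pointer tip height | Marker middle (my estimate) |
|---|---|---|---|---|
| Round pad | 60.3 mm | about 11 N | about 42–44 mm | 41–45 mm |
| Square pad | 53.3 mm | about 13–14 N | about 30–31 mm | 28–31 mm |

- **Last checks:** Both pointers came back to their rest positions in the camera pictures, to within about 0.1 pixel. After the last lift the force was back to within sensor noise. The loose parts within view had not visibly moved.
- **Uncertainty:** The marker heights are the weak point. The trained networks scattered by several millimetres on them (round 38–48 mm, square 25–30 mm). I therefore relied on the pictures and on the small brass knobs beside the markers. Those estimates spread by about 2–3 mm against the allowed 4 mm, with a few single readings further out.
- **Disagreement:** Contact with the pads came about 2 mm lower than the stated 73 mm. Pointer heights from the pictures and from the fingertip position differed by about 1–1.5 mm.

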